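# Close the clamping fixture: clear the bed, lower the guide plate on its rod, latch it

## Robot

A 6-joint arm with a two-finger parallel gripper is mounted at the origin on the work surface. World frame = base frame: x ahead of the robot, y to its left, z up, the work surface at z = 0. Lengths are in m, angles in degrees, forces in N, time in s.
With the tool pointing down it reaches from about 0.275 to 0.725 m from the base axis. Payload 15.9 kg.
Tool frame: the origin (TCP) lies midway between the tips of the shut fingers; the grasp point (between the pads) lies ctrl.hold_point_z behind it (ctrl.hold_point_z is the distance from the TCP to the grasp point, in m); z points along the fingers, y is the direction in which the jaws open and shut (so a half turn about z gives the same grasp; the last joint's range is limited). The gripper opens to 85 mm and grips with 20 to 120 N. Pads are 22 mm wide; open, the fingers measure 114 mm over their backs; the gripper's body (76 mm by 85 mm) begins 54 mm behind the grasp point. The pads swing forward as they close: fully open they stand 13 mm farther back than shut.
Start: joints at [-63.484, 12.198, -1.971, 75.831, 0, 90], TCP at [0.223, -0.447, 0.196] pointing down, gripper open.
Joint ranges: [-170.91, 170.91], [-42.67, 98.43], [-65.05, 77.54], [-120.47, 116.71], [-90, 82.35], [-180, 180]. Speed limits (degrees/s): [108.29, 108.29, 136.94, 147.25, 180, 180].

## Interface

Orientations are given as [roll, pitch, yaw] about the fixed x, y, z axes, in that order (R = Rz(yaw) Ry(pitch) Rx(roll)).
In Python, from bench import ctrl gives the robot as it stands. The module is installed in compiled form; this text tells all that it offers.
- The arm moves only by the shell command python3 -m creep 'ROWS' [FORCE]. ROWS is JSON, one flat list of numbers, 7 for each row, row after row: the turn, a rotation vector about the tool's x, y, z in rad, then the shift along the tool's x, y, z in m, then the closure, from -1 (fully open) to 1 (shut), so that 0 is half open. In form: [wx, wy, wz, dx, dy, dz, fingers, wx, wy, wz, dx, dy, dz, fingers, ...]. A call has 1 to 20 rows; each row is the pose to reach, as a shift and turn from the pose commanded when the call began, along the tool's axes at that moment; what a row does not reach only later rows make up. A row lasts 1/8 s, in which the tool goes at most 62.5 mm and 10.7 degrees, less where a joint would pass 70% of its speed; a pose out of reach is approached as far as the arm can. A call with a gripper value outside its range is refused whole. The fingers move at their own pace and stop on an object; FORCE is the grip in N (left out, the last holds). Time passes only in rows, so rows that repeat a pose let the fingers close. It gives the time, the measured TCP pose, the force and the opening at its end, in the units of the state.
- ctrl.state(): the state, without advancing time (a new reading comes with each control period).
- ctrl.capture(name): name is "scene" or "top"; returns a dict with "color" (384x512x3 uint8, red, green, blue), "depth" (384x512 float32, m along the optical axis (not along the pixel's ray), 0 where there is no reading), "fovy" (degrees; the focal length in pixels is half the picture's height over the tangent of half this angle, whatever the lens; pixels are square), "cx", "cy" (the principal point, pixels), "R" (3x3) and "t" (3): a world point X has camera coordinates R X + t. Camera axes: x right, y down, z forward; pixel columns grow to the right and rows downward; lengths in m; the calibration is good to about 2 mm. A picture is of the moment at which its call begins.
- ctrl.sign_off(): hands the job in, once; it reports no verdict.
The state is a dict: "time": time; "q": joint angles; "qd": joint speeds; "tau": joint torques, N m; "tcp_pos": TCP position; "tool_rot": TCP orientation; "wrist_force": force on the tool from outside, world axes, zero at the start; "ft_torque": the same for the moment, N m; "gripper_width": opening from 0.0 (shut) to 1.0 (fully open).
Only numpy, scipy, OpenCV 4.12 (cv2) and the standard library are available. Lean on these libraries where they do the work, as an engineer would, in place of code of your own. Each camera call takes 0.05 s, during which the arm holds its last target.

## Task

Take the offcut of square tube off the bed of the clamping fixture and put it in the scrap tray. Then take the long guide plate (the one with the thick drilled block) from the sloping rack, lower it under control and square over the fixture's tall rod without letting it drop, and press it down until it lies flat on the bed, in line with it, and the spring latch has clicked over its end. Let go, and leave everything else where it is.

Things in the scene. Friction and masses are not known exactly. Their poses are not given: they have to be found in the camera images.
- fixture: Steel clamping fixture, fixed, left or right on the bench. Flat bed 90 wide, top 40 mm above the bench, x = -55 to +105. Origin on the bench; x along the bed from latch to rod, z up. Rod at x = +75, y = 0. Latch housing x = -139 to -99, 50 wide, 90 high. The plate lies with its x along the fixture's x, bore on the rod, free end (its origin) at fixture x = -75, by the latch.
- rod_top (a point): Tip of the fixture's vertical round steel rod: diameter 20 mm, 140 mm tall above the bed (tip 180 mm above the bench), the top 18 mm tapering to 8 mm diameter. Smooth (friction about 0.2).
- latch_bolt (a joint): Spring latch, in m: 0 = out (start), grows as it is pushed back, 0.014 at most. A plate end pressed on its bevel (30 degrees from vertical) drives it back 8 mm, then it springs out over the plate (click). Spring 5 N + 0.4 N/mm; takes 5 to 12 N downwards, more than the plate's weight. The end meets the bevel 31 mm above the bed and clicks about 1 mm above it.
- latch_nose (a point): Foremost edge of the 28 mm wide steel latch bolt, at rest 17.5 mm above the bed at fixture x = -67 mm. The bolt's flat underside is 4 mm below it, 1.5 mm above the top of a seated plate; the bevel rises from it, back and up, for 21 mm.
- plate: Long aluminium guide plate, loose, 0.4 to 0.6 kg: 180 (x) x 60 (y) x 12 mm thick, but x = 120 to 180 is a block 32 mm thick with the bore. Origin: underside, middle of the end edge away from the block; z up through the plate. Rib 14 (x) x 50 (y) x 55 mm tall at x = 55, z = 12 to 67. Starts in a place of the rack tilted 0.56 rad, block end up and away from the robot.
- plate_bore (a point): Centre of the bore's lower mouth, on the underside of the plate at plate x = 150, y = 0 mm. Bore diameter 22 mm, 32 mm deep right through along the plate's z.
- plate_grip (a point): Middle of the plate's rib, plate x = 55, y = 0, z = 45 mm (33 mm above the plate's upper face, 22 mm below the rib's top). Grip it here across its 14 mm thickness (along plate x), approaching along the plate's -z.
- short_plate: Another aluminium plate in the rack's other place, not wanted: 130 x 60 x 12 mm, same rib at x = 55 mm, no thick block and only a 12 mm hole. Origin and axes as for the long plate. Leave it.
- rack: Grey sheet steel rack, fixed, 190 x 190 mm, with a board sloping at 0.56 rad up along its x (away from the robot), 130 mm high at its top, and two places side by side (y = +43 and -43 mm). Origin: on the bench under its middle.
- offcut: Offcut of dark square steel tube, loose, 110 long (x) x 30 x 30 mm, about 0.25 kg, lying on the fixture's bed between rod and latch, across the bed, square or askew by up to 40 degrees. Origin: centre of its underside; x along its length.
- tray: Scrap tray, fixed: open sheet steel box 200 (x) x 140 (y) x 50 mm high, walls 4 mm, floor 4 mm above the bench. Origin: centre of its underside. In the middle of the bench between fixture and rack.
- pipe_stub: Bystander: standing piece of pipe, diameter 48, height 100 mm. Origin: centre of its underside.
- spray_can: Bystander: standing grey can, diameter 60, height 170 mm. Origin: centre of its underside.
- flange: Bystander: thick steel ring lying flat, diameter 80, height 22 mm.
Things that resemble listed ones, but are neither listed nor needed, are in the scene too. Leave any red look-alike of the offcut alone.

How it is judged (in metres and radians):
On the way, in this order (a step that is already met when the one before it is completed fails the run):
1. the offcut lies in the scrap tray (x of offcut in the frame of tray between -0.09 and 0.09 m and y of offcut in the frame of tray between -0.06 and 0.06 m and z of offcut in the frame of tray between -0.002 and 0.045 m and linear speed of offcut below 0.05 m/s), for 0.2 s.
2. the guide plate is threaded on the rod, square to it, above the latch (horizontal distance between plate_bore and rod_top below 0.004 m and angle between plate's own z axis and vertical below 0.08 rad and z of plate_bore in the frame of fixture between 0.07 and 0.165 m), for 0.2 s.
3. the plate's end pushes the latch bolt back (horizontal distance between plate_bore and rod_top below 0.004 m and angle between plate's own z axis and vertical below 0.08 rad and value of joint latch_bolt above 0.004 m).
At the end, for the whole second after the job is handed in: Offcut at rest inside the scrap tray. Guide plate on the rod (bore within 3 mm of its axis), flat on the bed (2.5 mm, 0.03 rad), in line with the fixture (0.1 rad), rib end at the latch; latch bolt fully out over the plate (within 1.5 mm); all released and at rest (x of offcut in the frame of tray between -0.09 and 0.09 m and y of offcut in the frame of tray between -0.06 and 0.06 m and z of offcut in the frame of tray between -0.002 and 0.045 m and linear speed of each of offcut, plate below 0.02 m/s and horizontal distance between plate_bore and rod_top below 0.003 m and angle between plate's own z axis and vertical below 0.03 rad and z of plate_bore in the frame of fixture between 0.037 and 0.0425 m and z of plate in the frame of fixture below 0.0425 m and angle between the x axis of plate and the x axis of fixture, either way round below 0.1 rad and x of plate in the frame of fixture below -0.06 m and value of joint latch_bolt below 0.0015 m); the robot touches nothing.
It fails at once if another thing (the short plate or a bystander) was moved more than 30 mm (distance of any of short_plate, pipe_stub, spray_can, flange from where it was at the start of the episode above 0.03 m).
It fails at once if a standing bystander was tipped over (angle between any of pipe_stub, spray_can's own z axis and vertical above 0.5 rad).
It fails at once if the plate was dropped down the rod (faster than 0.4 m/s while on it) (horizontal distance between plate_bore and rod_top below 0.006 m and z of plate_bore in the frame of fixture below 0.175 m and linear speed of plate above 0.4 m/s).
It also fails if it takes over 66 s, if anything falls off the work surface, if the arm or the gripper's body presses on something with over 40 N, if the wrist force passes 120 N, or if a joint passes its speed limit or range.

## Working session

There is one attempt and no reset: what is moved stays moved. The work goes in short steps, Python scripts to look and compute and a shell command to move; the robot and the scene stay as the last step left them, time stands still between calls to the robot, and variables do not carry over. Pictures are saved under pics/ and viewed, and the job is handed in when it is done.

```bash
mkdir -p pics; ls; python3 - <<'E'
from bench import ctrl
import cv2,numpy as np
s=ctrl.state(); print(s, ctrl.hold_point_z)
for n in ("scene","top"):
    c=ctrl.capture(n); np.savez(f"pics/{n}0.npz",**c)
    cv2.imwrite(f"pics/{n}0.png",cv2.resize(c["color"][:,:,::-1],(800,600),interpolation=cv2.INTER_CUBIC))
    print(n,c["fovy"],c["cx"],c["cy"],c["R"],c["t"])
E
```

```text
pics
{'time': 0.0, 'q': array([-6.34819569e+01,  1.22242670e+01, -2.00803197e+00,  7.58315942e+01,
       -4.75358716e-04,  9.00009937e+01]), 'qd': array([ 0.13256971, -0.06709128,  0.18974876, -0.06907023, -0.09806183,
       -0.00313757]), 'tau': array([-6.33545758e-03, -6.86162496e+01,  4.87121308e+01,  1.74541591e-02,
       -4.10178882e-04, -2.35092585e-06]), 'tcp_pos': array([ 0.22306755, -0.44705821,  0.19542231]), 'tool_rot': array([-1.79936107e+02,  4.76466579e-04,  2.65170499e+01]), 'wrist_force': array([-0.47720803,  0.56444095,  0.27996051]), 'ft_torque': array([0.02994973, 0.00994647, 0.01053274]), 'gripper_width': 1.004188207193285} 0.0187
scene 57.65083536225393 255.76418850677817 192.22822132220762 [[-0.86988298  0.49315487  0.01009268]
 [ 0.3942689   0.70746083 -0.58655879]
 [-0.2964045  -0.50625828 -0.80984377]] [ 0.40563972 -0.19054359  1.29419343]
top 51.37813405662783 253.7530916138629 201.29875146157656 [[-0.0023051  -0.99999679  0.00105001]
 [-0.99374774  0.00217349 -0.11162752]
 [ 0.11162488 -0.00130076 -0.99374956]] [0.07673224 0.53022017 1.17323538]
```

View pics/scene0.png

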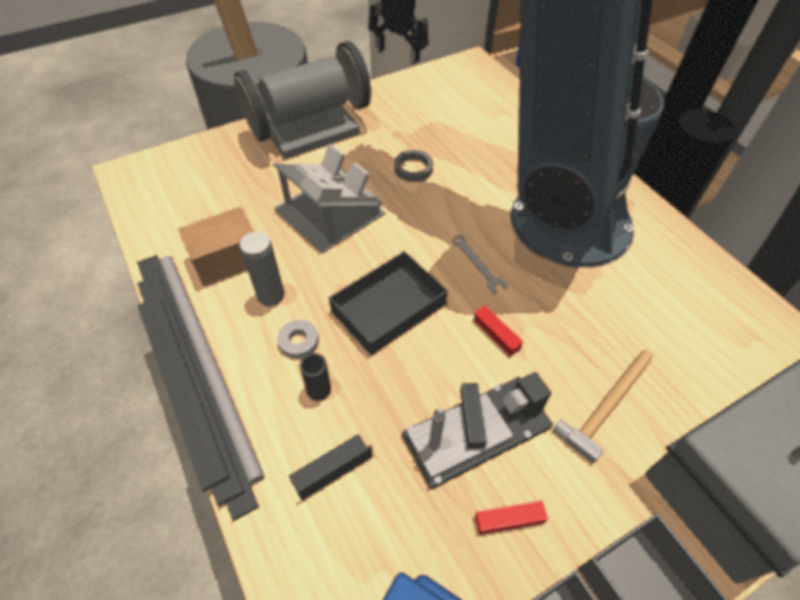

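View pics/top0.png

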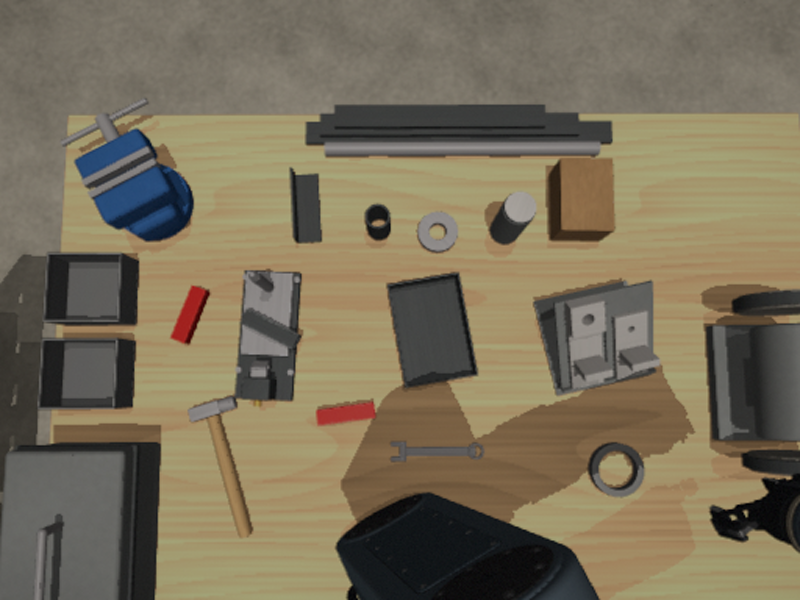

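The scene picture shows the fixture at (480,430), with the offcut lying across it. The tray is at (388,300) and the rack at (330,195). In the top view the fixture is at (268,335), offcut (271,328), tray (432,328) and rack (597,335). The long plate, which has the big bore, is the left one at (588,340). I'll enlarge these areas next.

```bash
cat > h.py <<'E'
import numpy as np,cv2
from scipy.spatial.transform import Rotation as Ro
def cam(c):
    f=192/np.tan(np.radians(float(c["fovy"]))/2); return f,float(c["cx"]),float(c["cy"]),np.array(c["R"]),np.array(c["t"])
def proj(c,X):
    f,cx,cy,R,t=cam(c); p=np.atleast_2d(X)@R.T+t; return np.c_[cx+f*p[:,0]/p[:,2],cy+f*p[:,1]/p[:,2]]
def ray(c,uv):
    f,cx,cy,R,t=cam(c); d=np.array([(uv[0]-cx)/f,(uv[1]-cy)/f,1.]); return -R.T@t,R.T@d
def atz(c,uv,z):
    o,d=ray(c,uv); return o+d*(z-o[2])/d[2]
def tri(c1,u1,c2,u2):
    o1,d1=ray(c1,u1);o2,d2=ray(c2,u2)
    s=np.linalg.lstsq(np.c_[d1,-d2],o2-o1,rcond=None)[0]
    a=o1+s[0]*d1;b=o2+s[1]*d2; return (a+b)/2,np.linalg.norm(a-b)
def cloud(c):
    f,cx,cy,R,t=cam(c); v,u=np.mgrid[:384,:512]; D=c["depth"]
    P=np.stack([(u-cx)/f*D,(v-cy)/f*D,D],-1); P=(P-t)@R; P[D==0]=np.nan; return P
def crop(c,u0,v0,w,h,k,name):
    im=cv2.resize(c["color"][v0:v0+h,u0:u0+w,::-1],None,fx=k,fy=k,interpolation=cv2.INTER_CUBIC)
    for x in range(0,w,10): cv2.putText(im,str(u0+x),(x*k,8),0,.3,(0,0,255),1);cv2.line(im,(x*k,10),(x*k,14),(0,0,255),1)
    for y in range(0,h,10): cv2.putText(im,str(v0+y),(0,y*k+4),0,.3,(0,0,255),1)
    cv2.imwrite(name,im)
def load(n): return dict(np.load(f"pics/{n}.npz"))
E
python3 - <<'E'
from h import *
t=load("top0");s=load("scene0")
crop(t,145,165,55,95,6,"pics/a1.png");crop(t,335,170,90,90,6,"pics/a2.png")
crop(s,250,230,110,85,7,"pics/a3.png");crop(s,170,90,80,70,8,"pics/a4.png")
for n,c in(("top",t),("scene",s)):
    P=cloud(c); print(n,np.isnan(P).mean())
P=cloud(t)
for (u,v) in [(185,215),(173,213),(171,178),(276,210),(376,205),(300,330),(240,300),(377,233),(165,235)]: print(u,v,P[v,u])
P=cloud(s)
for (u,v) in [(303,265),(280,270),(250,190),(220,130)]: print(u,v,P[v,u])
E
```

```text
top 0.004038492838541667
scene 0.003926595052083333
185 215 [0.48616149 0.27476337 0.07187603]
173 213 [0.4921008  0.30974988 0.07123097]
171 178 [0.60047434 0.32445447 0.03877485]
276 210 [0.5061062  0.00733001 0.00540681]
376 205 [ 0.50845753 -0.26260599  0.12656622]
300 330 [ 0.24667311 -0.0061452   0.48902363]
240 300 [0.23587018 0.11738913 0.00384268]
377 233 [ 0.4320962  -0.27146378  0.09767739]
165 235 [0.42837725 0.32990318 0.07848571]
303 265 [0.50316643 0.31871618 0.0673592 ]
280 270 [0.5894092  0.33030974 0.15576517]
250 190 [ 0.48360439 -0.00817939  0.00290109]
220 130 [ 0.48117024 -0.22312843  0.09146498]
```

View pics/a1.png

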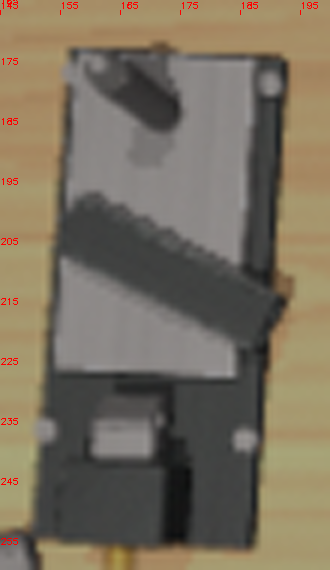

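View pics/a2.png

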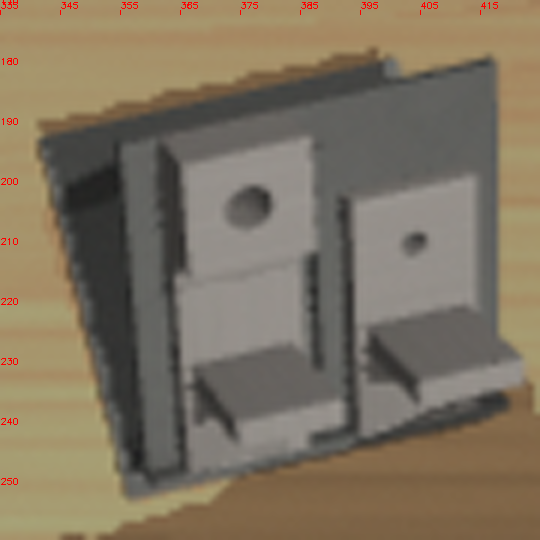

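View pics/a3.png

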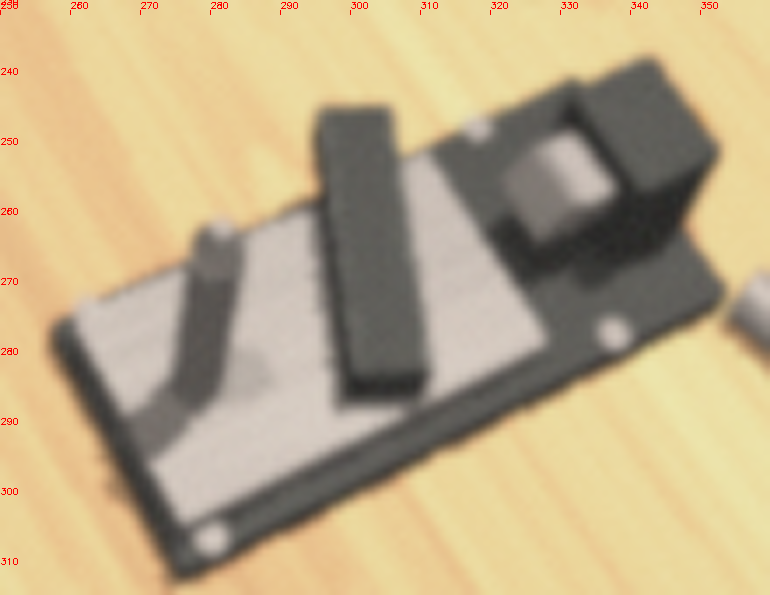

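View pics/a4.png

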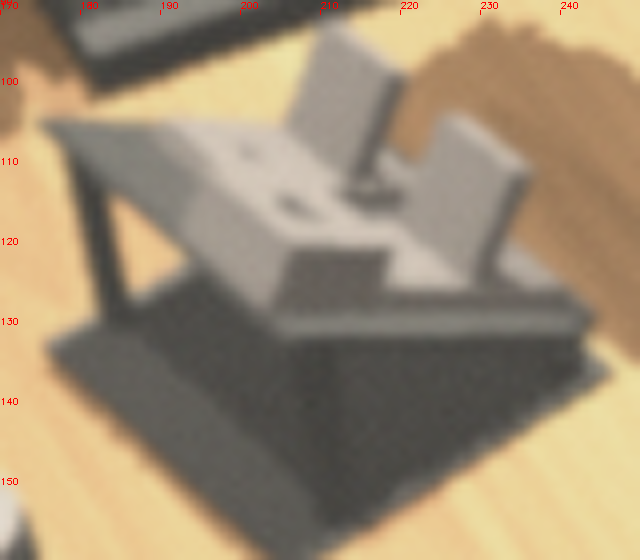

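```bash
python3 - <<'E'
from h import *
np.set_printoptions(precision=4,suppress=True)
t=load("top0");s=load("scene0")
P=cloud(t)
for uv in [(189,200),(189,190),(180,190),(175,195),(160,215),(175,222),(180,240),(170,250),(165,238),(161,176),(156,200)]: print(uv,P[uv[1],uv[0]])
print("noise", np.nanstd(P[190:196,160:163,2]),np.nanmean(P[186:196,163:166,2]))
g=lambda x,y:(145+x/6-.5,165+y/6-.5)
for n,x,y in[("TL",70,52),("TR",250,57),("BL",57,370),("BR",237,377)]: print(n,atz(t,g(x,y),.04))
h=lambda x,y:(250+x/7-.5,230+y/7-.5)
for n,x,y in[("TL?",75,310),("TR",180,520),("BR",547,340),("BL",435,150)]: print(n,atz(s,h(x,y),.04))
print("tip",tri(t,g(97,70),s,h(221,228)),atz(t,g(97,70),.18),atz(s,h(221,228),.18))
# offcut points
m=(P[...,2]>.06)&(P[...,2]<.085); m[:195]=0;m[:,:150]=0;m[224:]=0;m[:,196:]=0
Q=P[m];print(len(Q),Q[:,2].mean()); print(cv2.minAreaRect(Q[:,:2].astype(np.float32)*1000))
P2=cloud(s); m=(P2[...,2]>.06)&(P2[...,2]<.085);m[:240]=0;m[292:]=0;m[:,:290]=0;m[:,315:]=0
Q=P2[m];print(len(Q),Q[:,2].mean()); print(cv2.minAreaRect(Q[:,:2].astype(np.float32)*1000))
# rack board plane etc in top
for uv in [(370,195),(378,198),(386,196),(368,212),(385,220),(368,225),(405,190),(380,240),(388,240),(361,220)]: print(uv,P[uv[1],uv[0]])
E
```

```text
(189, 200) [0.5357 0.2721 0.0211]
(189, 190) [0.5668 0.273  0.0184]
(180, 190) [0.5634 0.296  0.0424]
(175, 195) [0.5483 0.3105 0.0435]
(160, 215) [0.4884 0.3534 0.0452]
(175, 222) [0.4679 0.3095 0.0403]
(180, 240) [0.4149 0.2969 0.0227]
(170, 250) [0.3858 0.3128 0.0878]
(165, 238) [0.4199 0.331  0.0724]
(161, 176) [0.5819 0.3221 0.1779]
(156, 200) [0.5301 0.3599 0.0717]
noise 0.002813466289007049 0.04170877685132054
TL [0.6151 0.3692 0.04  ]
TR [0.6124 0.2788 0.04  ]
BL [0.4557 0.3716 0.04  ]
BR [0.452  0.2826 0.04  ]
TL? [0.6087 0.2747 0.04  ]
TR [0.6157 0.3639 0.04  ]
BR [0.4568 0.3739 0.04  ]
BL [0.4482 0.2867 0.04  ]
tip (array([0.5823, 0.3226, 0.1773]), np.float64(0.0017854617441808278)) [0.5811 0.3225 0.18  ] [0.5838 0.323  0.18  ]
405 0.07113529338548055
((500.4557800292969, 313.5672912597656), (110.59723663330078, 29.767807006835938), 63.44246292114258)
459 0.06856670962462347
((501.7267150878906, 314.5299072265625), (110.8828125, 30.21379280090332), 63.46379470825195)
(370, 195) [ 0.5329 -0.2388  0.1541]
(378, 198) [ 0.5246 -0.2601  0.1544]
(386, 196) [ 0.5302 -0.2824  0.1531]
(368, 212) [ 0.4883 -0.2373  0.1352]
(385, 220) [ 0.4701 -0.3027  0.0756]
(368, 225) [ 0.4552 -0.2499  0.0871]
(405, 190) [ 0.5508 -0.3466  0.1219]
(380, 240) [ 0.4121 -0.2712  0.123 ]
(388, 240) [ 0.412  -0.2928  0.124 ]
(361, 220) [ 0.4697 -0.231   0.0848]
```

The rod tip triangulates to about (0.582, 0.323). The offcut is centred near (0.501, 0.314), top at 0.070, with its long axis at 63.4°. Next I'll fit the fixture, plate and tray, and overlay the models to check them.

```bash
cat > fit.py <<'E'
from h import *
from scipy.optimize import least_squares
np.set_printoptions(precision=4,suppress=True)
t=load("top0");s=load("scene0")
A1=lambda x,y:(145+x/6-.5,165+y/6-.5);A2=lambda x,y:(335+x/6-.5,170+y/6-.5)
A3=lambda x,y:(250+x/7-.5,230+y/7-.5);A4=lambda x,y:(170+x/8-.5,90+y/8-.5)
# fixture
ob=[(t,(105,45,40),A1(70,52)),(t,(105,-45,40),A1(250,57)),(t,(-55,45,40),A1(57,370)),(t,(-55,-45,40),A1(237,377)),(t,(75,0,180),A1(97,70)),
 (s,(105,-45,40),A3(75,310)),(s,(105,45,40),A3(180,520)),(s,(-55,45,40),A3(547,340)),(s,(-55,-45,40),A3(435,150)),(s,(75,0,180),A3(221,228)),
 (t,(-99,25,90),A1(65,462)),(t,(-99,-25,90),A1(163,462)),(s,(-99,-25,90),A3(575,85)),(s,(-99,25,90),A3(640,190)),(s,(-139,-25,90),A3(650,55)),(s,(-139,25,90),A3(718,150))]
def T(p,X):
    return Ro.from_euler("xyz",p[3:]).apply(np.array(X)/1000)+p[:3]
def solve(ob,p0,free):
    p0=np.array(p0,float)
    def full(q): p=p0.copy();p[free]=q;return p
    fn=lambda q:np.concatenate([proj(c,T(full(q),X))[0]-uv for c,X,uv in ob])
    r=least_squares(fn,p0[free],loss="soft_l1"); return full(r.x),r.fun.reshape(-1,2)
pf,res=solve(ob,[.5,.32,0,0,0,0],[0,1,5]); print("fix",pf,np.degrees(pf[5])); print(res)
ob=[(t,(180,30,32),A2(183,162)),(t,(180,-30,32),A2(310,138)),(t,(120,30,32),A2(188,272)),(t,(120,-30,32),A2(317,250)),(t,(150,0,32),A2(248,207)),
 (t,(62,25,67),A2(240,430)),(t,(62,-25,67),A2(341,403)),(t,(48,25,67),A2(238,446)),(t,(48,-25,67),A2(344,425)),
 (s,(180,30,32),A4(285,247)),(s,(120,30,32),A4(388,250)),(s,(150,0,32),A4(297,207)),(s,(62,25,67),A4(518,170)),(s,(62,-25,67),A4(440,112))]
pp,res=solve(ob,[.38,-.27,.05,0,-.56,.17],[0,1,2,5]); print("plate4",pp,np.degrees(pp[3:])); print(res)
p6,res=solve(ob,pp,[0,1,2,3,4,5]); print("plate6",p6,np.degrees(p6[3:]),np.abs(res).mean())
for p in(pp,p6): print("grip",T(p,(55,0,45)),"bore",T(p,(150,0,0)), "origin",T(p,(0,0,0)))
np.savez("fit.npz",pf=pf,pp=pp,p6=p6)
def wire(p,boxes,imgs,k):
    for (c,im,u0,v0) in imgs:
        for a,b in boxes:
            V=np.array([[(a,b)[i][0],(a,b)[j][1],(a,b)[l][2]] for i in(0,1) for j in(0,1) for l in(0,1)])
            q=proj(c,T(p,V))
            for i in range(8):
                for m in(1,2,4):
                    if i&m==0:
                        x,y=[tuple(int(round(v)) for v in ((q[n]-(u0,v0)+.5)*k)) for n in(i,i|m)]
                        cv2.line(im,x,y,(0,255,0),1)
K=7
def im(c,u0,v0,w,h): return cv2.resize(c["color"][v0:v0+h,u0:u0+w,::-1],None,fx=K,fy=K,interpolation=cv2.INTER_CUBIC)
ia=im(t,345,170,80,80);ib=im(s,170,90,80,80)
wire(pp,[((0,-30,0),(120,30,12)),((120,-30,0),(180,30,32)),((48,-25,12),(62,25,67))],[(t,ia,345,170),(s,ib,170,90)],K)
cv2.imwrite("pics/w1.png",cv2.resize(np.hstack([ia,ib]),(800,400)))
ia=im(t,140,160,80,100);ib=im(s,250,225,110,100)
fb=[((-55,-45,40),(105,45,40)),((-139,-25,0),(-99,25,90)),((68,-7,40),(82,7,162)),((-67,-14,53.5),(-67,14,57.5))]
wire(pf,fb,[(t,ia,140,160),(s,ib,250,225)],K)
cv2.imwrite("pics/w2.png",cv2.resize(np.hstack([ia,ib]),(798,420)))
E
python3 fit.py
```

```text
fix [ 0.5084  0.3262  0.      0.      0.     -0.0498] -2.855326363060951
[[ 1.0645 -0.1333]
 [ 0.9023  0.4397]
 [-0.787  -0.0133]
 [-0.5005  0.2648]
 [ 0.0211 -0.8049]
 [-0.491   0.8335]
 [ 0.4919  0.6533]
 [ 0.3391 -0.1691]
 [-1.4278 -0.2705]
 [ 0.08   -0.2551]
 [-0.6478 -0.3431]
 [ 0.6574  0.5012]
 [-1.1723  0.1389]
 [ 0.1809  0.3225]
 [ 0.3065 -1.37  ]
 [ 1.4483 -0.0968]]
plate4 [ 0.4014 -0.2819  0.0335  0.     -0.56    0.21  ] [  0.     -32.0856  12.0324]
[[-0.0684  0.3281]
 [ 0.3173 -0.3125]
 [ 0.3278  1.2537]
 [-0.1314  0.3639]
 [ 0.3743  0.2723]
 [-0.7436 -1.3943]
 [ 0.05   -0.7398]
 [-0.1722  0.1955]
 [-0.3095 -0.1335]
 [ 0.2618 -0.3751]
 [ 0.5972 -0.4224]
 [ 0.0039  0.1015]
 [-0.9742  0.1863]
 [-0.2968  0.1757]]
plate6 [ 0.3993 -0.2826  0.0353 -0.0102 -0.5377  0.2073] [ -0.5845 -30.8091  11.8783] 0.34939657888398606
grip [ 0.4236 -0.2772  0.1009] bore [ 0.5257 -0.2555  0.1132] origin [ 0.4014 -0.2819  0.0335]
grip [ 0.4229 -0.2772  0.1021] bore [ 0.5254 -0.2561  0.1121] origin [ 0.3993 -0.2826  0.0353]
```

View pics/w1.png

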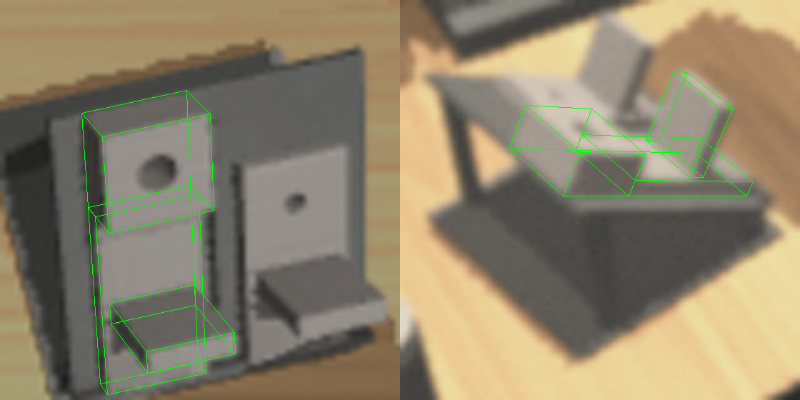

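View pics/w2.png

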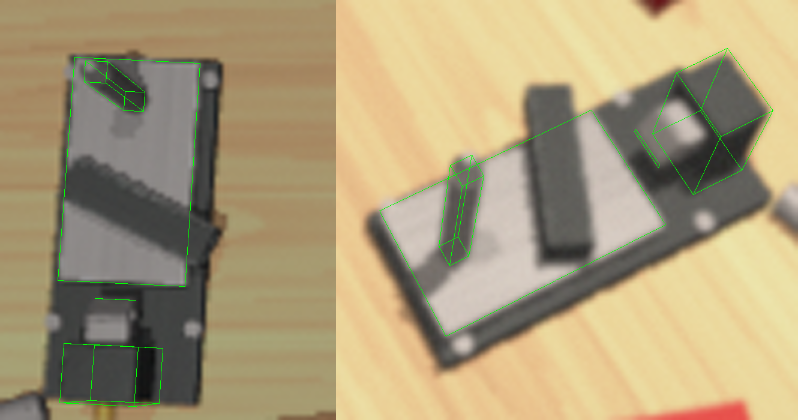

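Both overlays fit. That puts the rod at (0.583, 0.3225), fixture yaw −2.9°, and plate yaw 12° with a 32° tilt. Next, the tray, then the first move.

```bash
cat >> h.py <<'E'
def mv(*targets,start=None):
    """targets: (pos, [rpy deg]); prints turn & shift in tool axes from the present pose"""
    if start is None:
        from bench import ctrl
        s=ctrl.state(); p0=np.array(s["tcp_pos"]);R0=Ro.from_euler("xyz",s["tool_rot"],degrees=True)
    else: p0=np.array(start[0]);R0=Ro.from_euler("xyz",start[1],degrees=True)
    for p,e in targets:
        R1=e if isinstance(e,Ro) else Ro.from_euler("xyz",e,degrees=True)
        rv=(R0.inv()*R1).as_rotvec(); d=R0.inv().apply(np.array(p)-p0)
        print("turn",np.round(rv,4),"shift",np.round(d,4),"rows>=",np.ceil(max(np.degrees(np.linalg.norm(rv))/10.7,np.linalg.norm(d)/.0625)))
E
python3 - <<'E'
from h import *
t=load("top0")
P=[atz(t,(np.array(q)/1.5625-.18),.05) for q in [(388,284),(459,273),(477,375),(405,386)]]
print(np.array(P),np.mean(P,0)); v=(P[0]+P[1]-P[2]-P[3]);print(np.degrees(np.arctan2(v[1],v[0])))
mv(([.3,-.2,.27],[180,0,50]),([.501,.314,.25],[180,0,63.4]),([.501,.314,.10],[180,0,63.4]))
E
```

```text
[[ 0.58724979  0.09215189  0.05      ]
 [ 0.60822594 -0.04350678  0.05      ]
 [ 0.41416092 -0.07466696  0.05      ]
 [ 0.39397162  0.06047165  0.05      ]] [0.50090207 0.00861245 0.05      ]
9.21506497478936
turn [-1.000e-03 -2.000e-04 -4.099e-01] shift [ 0.1791 -0.1868 -0.0743] rows>= 5.0
turn [-9.000e-04 -3.000e-04 -6.438e-01] shift [ 0.5885 -0.557  -0.054 ] rows>= 13.0
turn [-9.000e-04 -3.000e-04 -6.438e-01] shift [ 0.5885 -0.5569  0.096 ] rows>= 14.0
```

```bash
python3 -m creep '[0,0,-0.1,0.03,-0.03,-0.06,-0.5, 0,0,-0.644,0.5885,-0.557,-0.06,-0.5, 0,0,-0.644,0.5885,-0.557,-0.06,-0.5, 0,0,-0.644,0.5885,-0.557,-0.06,-0.5, 0,0,-0.644,0.5885,-0.557,-0.06,-0.5, 0,0,-0.644,0.5885,-0.557,-0.06,-0.5, 0,0,-0.644,0.5885,-0.557,-0.06,-0.5, 0,0,-0.644,0.5885,-0.557,-0.06,-0.5, 0,0,-0.644,0.5885,-0.557,-0.06,-0.5, 0,0,-0.644,0.5885,-0.557,-0.06,-0.5, 0,0,-0.644,0.5885,-0.557,-0.06,-0.5, 0,0,-0.644,0.5885,-0.557,-0.06,-0.5, 0,0,-0.644,0.5885,-0.557,-0.06,-0.5, 0,0,-0.644,0.5885,-0.557,-0.06,-0.5, 0,0,-0.644,0.5885,-0.557,-0.06,-0.5, 0,0,-0.644,0.5885,-0.557,-0.06,-0.5]' 60
python3 - <<'E'
from h import *
mv(([.501,.314,.10],[180,0,63.4]),([.501,.314,.043],[180,0,63.4]))
E
```

```text
time: 2.1
tcp_pos: [0.5009, 0.3132, 0.2557]
tool_rot: [-180.0, 0.0, 63.4]
wrist_force: [0.2, -0.9, -0.7]
gripper_width: 0.751
turn [-0.0002  0.0006  0.0002] shift [ 0.0009 -0.0003  0.1557] rows>= 3.0
turn [-0.0002  0.0006  0.0002] shift [ 0.0009 -0.0003  0.2127] rows>= 4.0
```

```bash
python3 -m creep '[0,0,0,0,0,0.06,-0.5, 0,0,0,0,0,0.12,-0.5, 0,0,0,0,0,0.155,-0.5, 0,0,0,0,0,0.18,-0.5, 0,0,0,0,0,0.2,-0.5, 0,0,0,0,0,0.2,-0.5]'
python3 - <<'E'
from bench import ctrl
from h import *
for n,a in (("top",(150,150,80,90,7)),("scene",(250,190,110,100,7))):
    c=ctrl.capture(n);crop(c,*a,f"pics/b_{n}.png")
E
```

```text
time: 2.85
tcp_pos: [0.5002, 0.3122, 0.0553]
tool_rot: [-179.9, 0.1, 63.3]
wrist_force: [-0.4, 0.1, 0.1]
gripper_width: 0.748
```

View pics/b_scene.png

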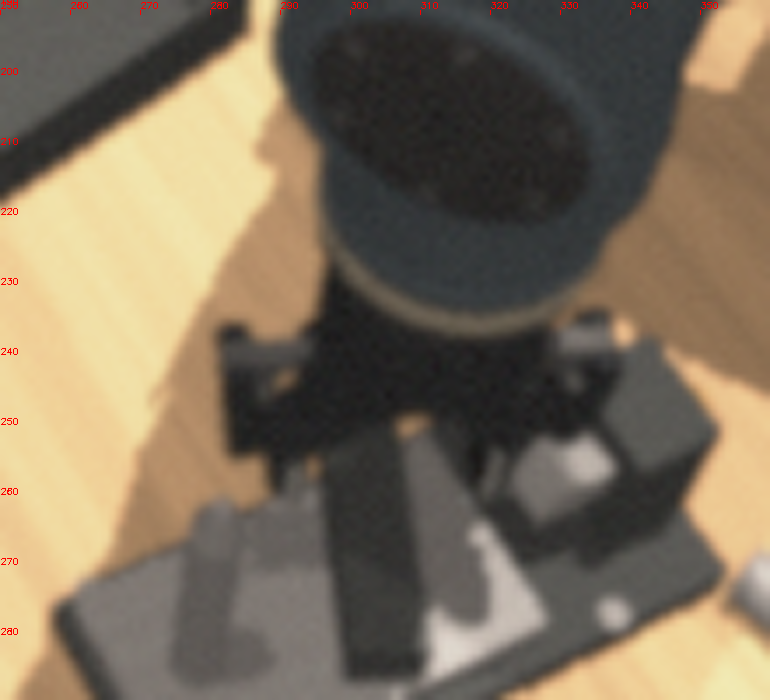

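View pics/b_top.png

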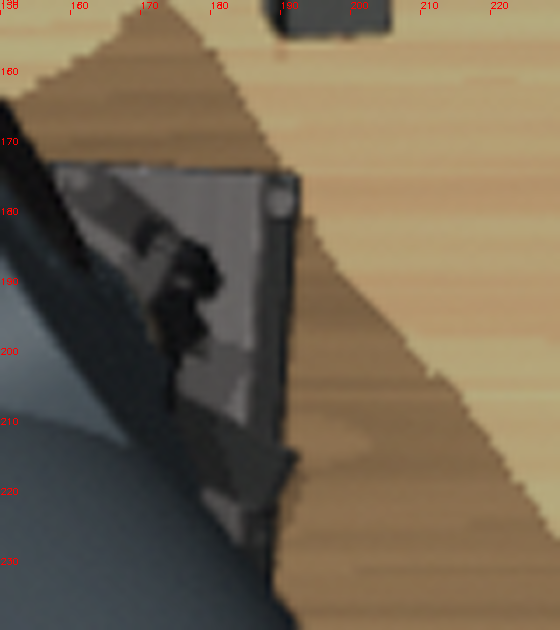

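The scene crop shows the fingers on either side of the offcut, at (293,255) and (318,258), with the latch nose clear at (328,258). I'll go down and close.

```bash
python3 -m creep '[0,0,0,0,0,0.006,-0.5, 0,0,0,0,0,0.012,-0.5, 0,0,0,0,0,0.012,0.6, 0,0,0,0,0,0.012,0.6, 0,0,0,0,0,0.012,0.6, 0,0,0,0,0,0.012,0.6, 0,0,0,0,0,0.012,0.6, 0,0,0,0,0,0.012,0.6]' 60; python3 -m creep '[0,0,0,0,0,-0.02,0.6,0,0,0,0,0,-0.06,0.6,0,0,0,0,0,-0.12,0.6,0,0,0,0,0,-0.18,0.6,0,0,0,0,0,-0.2,0.6]'
python3 - <<'E'
from bench import ctrl
from h import *
for n in ("top","scene"):
    c=ctrl.capture(n); cv2.imwrite(f"pics/c_{n}.png",c["color"][:,:,::-1])
mv(([.501,.009,.22],[180,0,9.2]),([.501,.009,.03],[180,0,9.2]))
E
```

```text
time: 3.95
tcp_pos: [0.5012, 0.3138, 0.0439]
tool_rot: [180.0, -0.0, 63.4]
wrist_force: [0.0, 0.1, -0.5]
gripper_width: 0.202
time: 4.58
tcp_pos: [0.5021, 0.3144, 0.2479]
tool_rot: [179.8, -0.3, 63.4]
wrist_force: [0.3, 0.2, -0.5]
gripper_width: 0.202
turn [ 3.000e-04 -4.300e-03  9.462e-01] shift [-0.2737  0.1356  0.0258] rows>= 6.0
turn [ 3.000e-04 -4.300e-03  9.462e-01] shift [-0.2743  0.1352  0.2158] rows>= 6.0
```

View pics/c_scene.png

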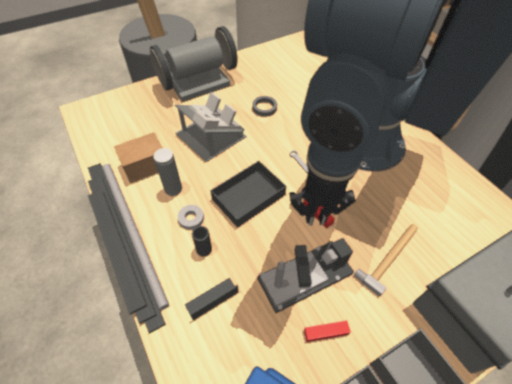

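The gripper shut to 0.20, which is 17 mm, so it missed or slipped off. I'll look closer.

```bash
python3 - <<'E'
from bench import ctrl
from h import *
c=ctrl.capture("scene");crop(c,250,180,110,100,7,"pics/c2.png");np.savez("pics/scene1.npz",**c)
c=ctrl.capture("top");crop(c,140,150,80,110,5,"pics/c3.png")
P2=cloud(load("scene1")); m=(P2[...,2]>.06)&(P2[...,2]<.085);m[:240]=0;m[292:]=0;m[:,:290]=0;m[:,315:]=0
Q=P2[m];print(len(Q),Q[:,2].mean()); print(cv2.minAreaRect(Q[:,:2].astype(np.float32)*1000))
E
```

```text
461 0.06854863581455929
((501.49932861328125, 314.35211181640625), (111.83786010742188, 30.881336212158203), 63.321720123291016)
```

View pics/c2.png

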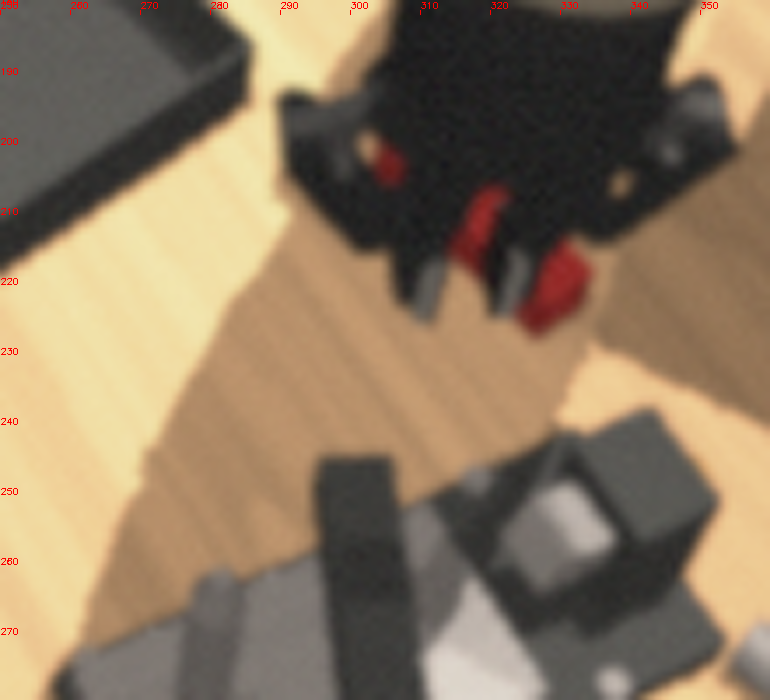

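View pics/c3.png

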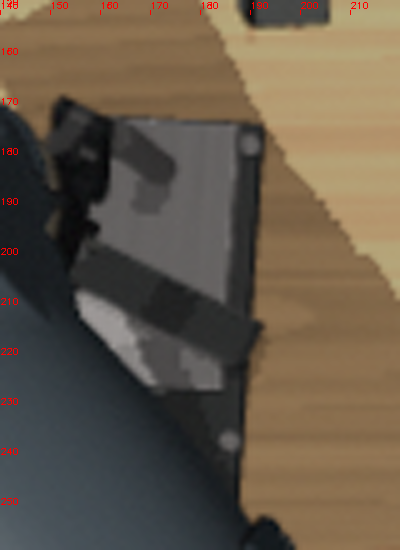

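```bash
python3 - <<'E'
from h import *
from bench import ctrl
s=ctrl.state();print(s["tcp_pos"],s["tool_rot"],s["gripper_width"],s["time"])
c=load("scene1")
R=Ro.from_euler("xyz",s["tool_rot"],degrees=True)
for w in(.0085,.016):
  for dz in(0,-.0187,-.04):
    print(w,dz,[ (proj(c,s["tcp_pos"]+R.apply([0,sg*w,dz]))[0]-(250,180)+.5)*7 for sg in(1,-1)])
P=cloud(c)
for uv in [(310,222),(323,219),(308,218),(324,216),(327,224),(320,213)]: print(uv,P[uv[1],uv[0]])
E
```

```text
[0.50116671 0.31376623 0.24338209] [-1.79995213e+02  1.14407968e-02  6.34168964e+01] 0.1991108411045847 4.775
0.0085 0 [array([410.11553294, 356.94927926]), array([462.2906098 , 354.83301992])]
0.0085 -0.0187 [array([417.87189916, 327.60026319]), array([471.06028443, 325.46739827])]
0.0085 -0.04 [array([427.08482162, 292.73983994]), array([481.47643404, 290.58848638])]
0.016 0 [array([387.06963349, 357.88403783]), array([485.28158566, 353.9004891 ])]
0.016 -0.0187 [array([394.37786982, 328.54237849]), array([494.4972286, 324.5275721])]
0.016 -0.04 [array([403.05864455, 293.69014826]), array([505.44290467, 289.64053963])]
(310, 222) [0.51924072 0.31873717 0.30173725]
(323, 219) [0.49506457 0.32951466 0.30989498]
(308, 218) [0.52153188 0.31256579 0.31080948]
(324, 216) [0.49575787 0.33020814 0.32321177]
(327, 224) [0.34932523 0.23001523 0.02356759]
(320, 213) [0.49136508 0.31391364 0.30899874]
```

The fingertips look to be at z≈0.30 while the reported TCP is 0.243, so I'll check this against the start pictures, where both cameras see the gripper.

```bash
python3 - <<'E'
from h import *
t=load("top0");s=load("scene0")
crop(t,440,290,72,90,8,"pics/d1.png");crop(s,225,0,60,50,10,"pics/d2.png")
tc=np.array([.2231,-.4471,.1954])
for c in(t,s): print(proj(c,tc),proj(c,tc+[0,0,.05]),proj(c,tc+[0,0,.1]), -c["R"].T@c["t"])
for c,b in((t,(440,512,290,384)),(s,(225,290,0,50))):
    P=cloud(c)[b[2]:b[3],b[0]:b[1]].reshape(-1,3); d=np.linalg.norm(P[:,:2]-tc[:2],axis=1)
    Q=P[(d<.09)&(P[:,2]>.05)]; print(len(Q)); 
    for lo in np.arange(.1,.45,.02): q=Q[(Q[:,2]>=lo)&(Q[:,2]<lo+.02)]; print(round(lo,2),len(q),q.mean(0) if len(q) else "")
E
```

```text
[[461.76753499 314.83029747]] [[472.61386836 318.40501853]] [[484.650981   322.37219515]] [0.39611971 0.07710566 1.22500874]
[[253.89388665  48.62978628]] [[253.97378294  35.85059742]] [[254.0590038  22.2197572]] [0.81158926 0.58995506 0.93223547]
1612
0.1 0 
0.12 0 
0.14 0 
0.16 0 
0.18 0 
0.2 0 
0.22 0 
0.24 46 [ 0.23246397 -0.45569829  0.25364366]
0.26 54 [ 0.22762126 -0.43931075  0.26925772]
0.28 103 [ 0.22942564 -0.44206455  0.29425167]
0.3 212 [ 0.21619189 -0.41850764  0.30910762]
0.32 157 [ 0.21164856 -0.40331164  0.33105864]
0.34 196 [ 0.20182661 -0.40037093  0.34769244]
0.36 179 [ 0.23114291 -0.418623    0.37115562]
0.38 218 [ 0.23212959 -0.41853403  0.38982731]
0.4 112 [ 0.23277318 -0.41737701  0.40424362]
0.42 201 [ 0.22932141 -0.40880138  0.4311044 ]
0.44 134 [ 0.22761507 -0.40549905  0.44792762]
935
0.1 0 
0.12 0 
0.14 0 
0.16 0 
0.18 0 
0.2 0 
0.22 0 
0.24 41 [ 0.22873526 -0.44738233  0.25240347]
0.26 65 [ 0.22769754 -0.44391946  0.2694476 ]
0.28 110 [ 0.2265634  -0.44043448  0.29271899]
0.3 189 [ 0.22564012 -0.43394021  0.31032283]
0.32 215 [ 0.22814764 -0.43383343  0.33104866]
0.34 132 [ 0.22447464 -0.4318465   0.34686671]
0.36 138 [ 0.23792028 -0.42071309  0.370258  ]
0.38 45 [ 0.24019656 -0.41764955  0.38402431]
0.4 0 
0.42 0 
0.44 0
```

View pics/d1.png

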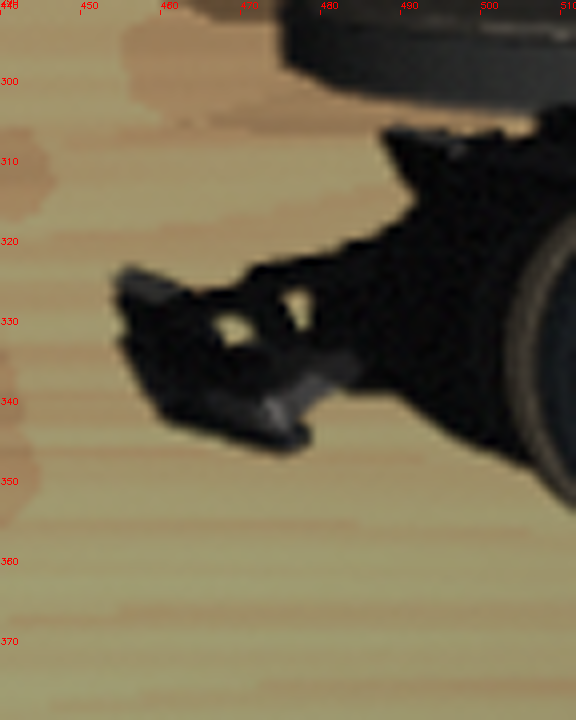

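View pics/d2.png

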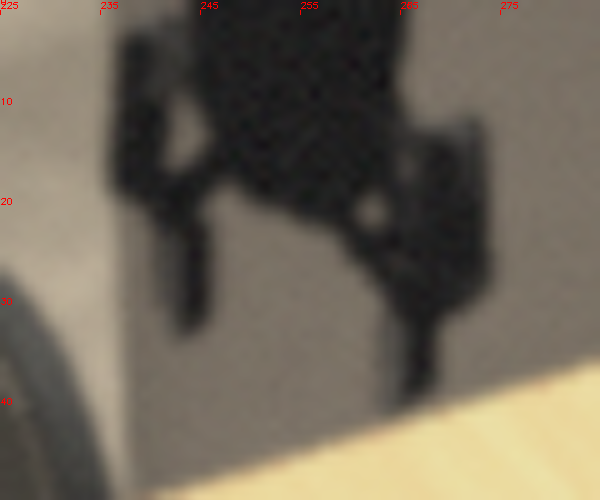

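```bash
python3 - <<'E'
from h import *
from bench import ctrl
s=ctrl.state();tc=s["tcp_pos"];print(tc)
R=Ro.from_euler("xyz",s["tool_rot"],degrees=True)
c=ctrl.capture("scene")
P=cloud(c)
v,u=np.mgrid[:384,:512]
L=R.inv().apply((P-tc).reshape(-1,3)).reshape(P.shape)
m=(abs(L[...,0])<.03)&(abs(L[...,1])<.06)&(L[...,2]>-.09)&(L[...,2]<.03)
for a,b,x,y in sorted([(round(float(L[i,j,2]),3),round(float(L[i,j,1]),3),round(float(L[i,j,0]),3),(j,i)) for i,j in zip(*np.where(m))],reverse=True,key=lambda q:q[0])[:40]: print(a,b,x,y)
# start
c=load("scene0");tc=np.array([.2231,-.4471,.1954]);R=Ro.from_euler("xyz",[180,0,26.5],degrees=True)
P=cloud(c);L=R.inv().apply((P-tc).reshape(-1,3)).reshape(P.shape)
m=(abs(L[...,0])<.03)&(abs(L[...,1])<.07)&(L[...,2]>-.08)&(L[...,2]<.03)
print("start")
for a,b,x,y in sorted([(round(float(L[i,j,2]),3),round(float(L[i,j,1]),3),round(float(L[i,j,0]),3),(j,i)) for i,j in zip(*np.where(m))],reverse=True,key=lambda q:q[0])[:30]: print(a,b,x,y)
E
```

```text
[0.50116671 0.31376623 0.24338209]
-0.034 -0.009 -0.003 (np.int64(318), np.int64(221))
-0.034 0.014 0.008 (np.int64(308), np.int64(226))
-0.035 -0.01 -0.006 (np.int64(318), np.int64(220))
-0.037 -0.01 -0.009 (np.int64(318), np.int64(218))
-0.037 0.015 0.007 (np.int64(308), np.int64(225))
-0.037 -0.009 0.008 (np.int64(319), np.int64(225))
-0.038 -0.009 -0.006 (np.int64(318), np.int64(219))
-0.038 -0.009 0.006 (np.int64(319), np.int64(224))
-0.038 0.011 0.011 (np.int64(310), np.int64(226))
-0.039 0.013 0.011 (np.int64(309), np.int64(226))
-0.04 -0.015 0.011 (np.int64(322), np.int64(225))
-0.04 0.009 0.012 (np.int64(311), np.int64(226))
-0.041 -0.009 0.005 (np.int64(319), np.int64(223))
-0.041 0.019 0.007 (np.int64(306), np.int64(224))
-0.041 -0.013 0.011 (np.int64(321), np.int64(225))
-0.042 -0.009 0.004 (np.int64(319), np.int64(222))
-0.042 0.017 0.007 (np.int64(307), np.int64(224))
-0.042 0.015 0.008 (np.int64(308), np.int64(224))
-0.042 0.014 0.01 (np.int64(309), np.int64(225))
-0.043 -0.009 0.002 (np.int64(319), np.int64(221))
-0.043 0.012 0.011 (np.int64(310), np.int64(225))
-0.04
[... 1737 characters left out ...]
64(32))
-0.056 -0.055 -0.001 (np.int64(267), np.int64(39))
-0.057 0.044 0.006 (np.int64(243), np.int64(31))
-0.057 0.043 0.013 (np.int64(242), np.int64(32))
-0.057 -0.044 0.008 (np.int64(263), np.int64(39))
-0.057 -0.053 0.009 (np.int64(265), np.int64(40))
-0.058 0.04 -0.001 (np.int64(245), np.int64(30))
-0.058 0.049 0.011 (np.int64(241), np.int64(31))
-0.058 -0.051 0.007 (np.int64(265), np.int64(39))
-0.059 0.043 -0.006 (np.int64(245), np.int64(29))
-0.059 0.052 0.008 (np.int64(241), np.int64(30))
-0.059 -0.049 0.009 (np.int64(264), np.int64(39))
-0.06 0.041 0.003 (np.int64(244), np.int64(30))
-0.061 0.042 0.014 (np.int64(242), np.int64(31))
-0.061 -0.056 0.001 (np.int64(267), np.int64(38))
```

The true fingertips sit about 36 mm behind the reported TCP, seen both here and in the start pictures. I'll correct for that and redo the grasp.

```bash
python3 -m creep '[0,0,0,0,0,0.04,-0.5, 0,0,0,0,0,0.09,-0.5, 0,0,0,0,0,0.14,-0.5, 0,0,0,0,0,0.18,-0.5, 0,0,0,0,0,0.2,-0.5, 0,0,0,0,0,0.21,-0.5, 0,0,0,0,0,0.22,-0.5,0,0,0,0,0,0.225,-0.5,0,0,0,0,0,0.225,-0.5]' 60
python3 - <<'E'
from bench import ctrl
from h import *
c=ctrl.capture("scene");crop(c,250,190,110,100,7,f"pics/e1.png")
E
```

```text
time: 5.95
tcp_pos: [0.5012, 0.3138, 0.019]
tool_rot: [180.0, -0.0, 63.4]
wrist_force: [0.4, 0.5, 0.0]
gripper_width: 0.744
```

View pics/e1.png

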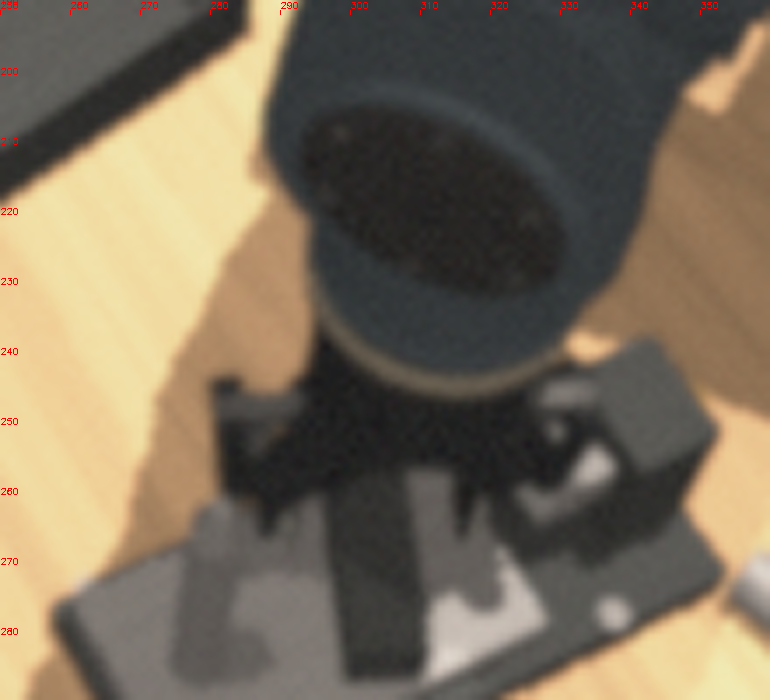

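```bash
python3 -m creep '[0,0,0,0,0,0.005,-0.5, 0,0,0,0,0,0.01,-0.4, 0,0,0,0,0,0.013,-0.3,0,0,0,0,0,0.013,-0.2, 0,0,0,0,0,0.013,0.6, 0,0,0,0,0,0.013,0.6, 0,0,0,0,0,0.013,0.6, 0,0,0,0,0,0.013,0.6]' 60;
```

```text
time: 7.0
tcp_pos: [0.5014, 0.3138, 0.0063]
tool_rot: [180.0, -0.0, 63.4]
wrist_force: [-0.6, -1.3, 5.9]
gripper_width: 0.345
```

```bash
python3 -m creep '[0,0,0,0,0,-0.02,0.6,0,0,0,0,0,-0.06,0.6,0,0,0,0,0,-0.12,0.6,0,0,0,0,0,-0.18,0.6,0,0,0,0,0,-0.2,0.6,0,0,0,0,0,-0.2,0.6]'
python3 - <<'E'
from bench import ctrl
from h import *
c=ctrl.capture("scene");crop(c,250,170,110,120,5,f"pics/f1.png")
mv(([.501,.009,.207],[180,0,9.2]),([.501,.009,.03],[180,0,9.2]))
E
```

```text
time: 7.75
tcp_pos: [0.5017, 0.3142, 0.2068]
tool_rot: [179.9, -0.1, 63.4]
wrist_force: [0.6, -0.0, -3.3]
gripper_width: 0.338
turn [-1.000e-04  3.000e-04  9.463e-01] shift [-0.2726  0.1363 -0.0018] rows>= 6.0
turn [-1.000e-04  3.000e-04  9.463e-01] shift [-0.2726  0.1363  0.1752] rows>= 6.0
```

View pics/f1.png

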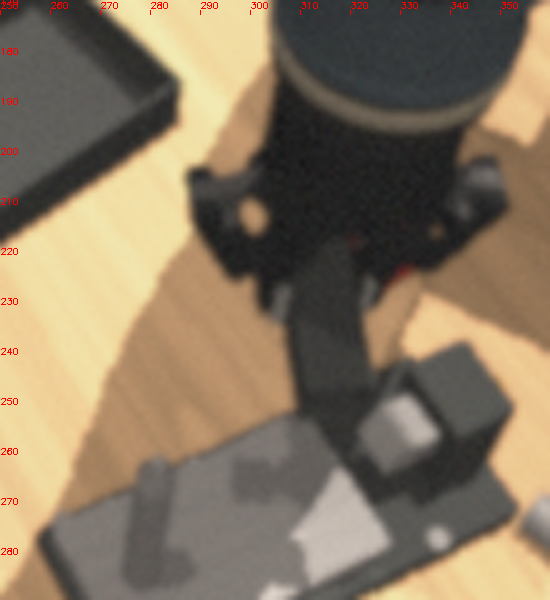

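Gripped: width 0.34 and a 2.5–3 N load, with the tube between the fingers at (315,235). Next I carry it to the tray.

```bash
python3 -m creep '[0,0,0.1,-0.04,0.02,0,0.6, 0,0,0.28,-0.09,0.045,0,0.6, 0,0,0.46,-0.145,0.0725,0,0.6, 0,0,0.64,-0.2,0.1,0.02,0.6, 0,0,0.82,-0.25,0.125,0.05,0.6, 0,0,0.946,-0.2725,0.1363,0.09,0.6, 0,0,0.946,-0.2725,0.1363,0.13,0.6, 0,0,0.946,-0.2725,0.1363,0.16,0.6, 0,0,0.946,-0.2725,0.1363,0.18,0.6,0,0,0.946,-0.2725,0.1363,0.18,0.6]'
python3 - <<'E'
from bench import ctrl
from h import *
for n in("top","scene"):
    c=ctrl.capture(n);cv2.imwrite(f"pics/g_{n}.png",c["color"][:,:,::-1])
E
```

```text
time: 9.05
tcp_pos: [0.4984, 0.009, 0.0233]
tool_rot: [-180.0, 0.3, 9.2]
wrist_force: [-0.2, -0.4, -2.0]
gripper_width: 0.343
```

View pics/g_scene.png

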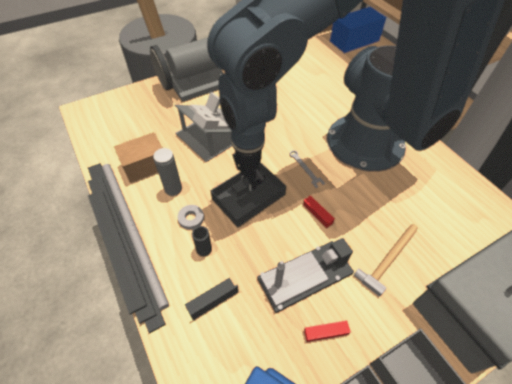

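```bash
python3 -m creep '[0,0,0,0,0,0.02,0.6, 0,0,0,0,0,0.035,0.6, 0,0,0,0,0,0.045,0.6, 0,0,0,0,0,0.049,0.6,0,0,0,0,0,0.051,0.6,0,0,0,0,0,0.051,0.6]'
```

```text
time: 9.9
tcp_pos: [0.5013, 0.0091, -0.0249]
tool_rot: [180.0, -0.0, 9.2]
wrist_force: [-0.3, -0.1, -2.2]
gripper_width: 0.342
```

```bash
python3 -m creep '[0,0,0,0,0,0.002,0.6, 0,0,0,0,0,0.004,0.6,0,0,0,0,0,0.004,0.6]'; python3 -m creep '[0,0,0,0,0,0,0, 0,0,0,0,0,0,-0.05,0,0,0,0,0,0,-0.05,0,0,0,0,0,-0.03,-0.05,0,0,0,0,0,-0.08,-0.05,0,0,0,0,0,-0.14,-0.05,0,0,0,0,0,-0.2,-0.05,0,0,0,0,0,-0.25,-0.05]'
python3 - <<'E'
from bench import ctrl
from h import *
for n in("top","scene"):
    c=ctrl.capture(n);cv2.imwrite(f"pics/i_{n}.png",c["color"][:,:,::-1])
E
```

```text
time: 10.28
tcp_pos: [0.501, 0.009, -0.0292]
tool_rot: [-180.0, 0.0, 9.2]
wrist_force: [0.3, -0.1, -2.9]
gripper_width: 0.343
time: 11.28
tcp_pos: [0.5011, 0.0091, 0.2235]
tool_rot: [180.0, -0.1, 9.2]
wrist_force: [0.8, 0.2, 0.3]
gripper_width: 0.529
```

View pics/i_scene.png

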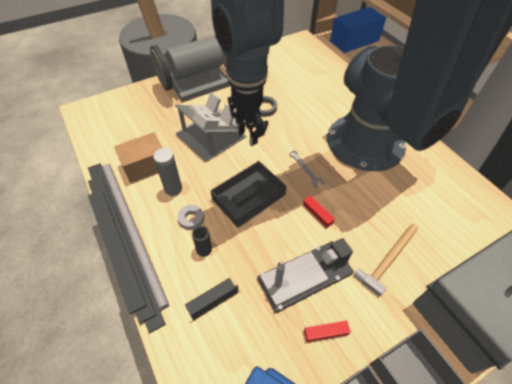

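The offcut lies in the tray at (250,188). Now I work out the pre-grasp pose for the plate's rib, including the 36 mm finger offset.

```bash
cat > pl.py <<'E'
from h import *
f=np.load("fit.npz");pp=f["pp"];pf=f["pf"]
Rp=Ro.from_euler("xyz",pp[3:]); M=Rp.as_matrix()
Rt=Ro.from_matrix(np.c_[M[:,1],M[:,0],-M[:,2]])
def PL(x,y,z): return pp[:3]+Rp.apply(np.array([x,y,z])/1000)
E
python3 - <<'E'
from pl import *
print(Rt.as_euler("xyz",degrees=True),PL(55,0,80),PL(55,0,-10))
mv((PL(55,0,80)+[0,0,.06],Rt),(PL(55,0,80),Rt))
E
```

```text
[147.91436347   0.         102.03244328] [ 0.40539244 -0.2810914   0.13051341] [ 0.45214887 -0.27112533  0.05426045]
turn [-0.4238  0.4475 -1.5743] shift [-0.1433  0.2707  0.0348] rows>= 10.0
turn [-0.4238  0.4475 -1.5743] shift [-0.1438  0.2707  0.0948] rows>= 10.0
```

```bash
python3 -m creep '[-0.04,0.045,-0.157,-0.01,0.02,-0.02,0, -0.085,0.09,-0.31,-0.03,0.05,-0.03,0, -0.127,0.134,-0.472,-0.045,0.085,-0.03,0, -0.17,0.18,-0.63,-0.06,0.115,-0.03,0, -0.21,0.224,-0.787,-0.075,0.145,-0.02,0, -0.254,0.268,-0.945,-0.09,0.175,-0.01,0, -0.297,0.313,-1.1,-0.105,0.205,0,0, -0.34,0.358,-1.26,-0.12,0.235,0.01,0, -0.38,0.4,-1.417,-0.135,0.255,0.02,0, -0.4238,0.4475,-1.5743,-0.1433,0.2707,0.0348,0, -0.4238,0.4475,-1.5743,-0.1433,0.2707,0.0348,0, -0.4238,0.4475,-1.5743,-0.1433,0.2707,0.0348,0, -0.4238,0.4475,-1.5743,-0.1433,0.2707,0.0348,0]' 100
python3 - <<'E'
from bench import ctrl
from pl import *
print(ctrl.state()["q"])
mv((PL(55,0,80),Rt),(PL(55,0,-10),Rt))
for n in("top","scene"):
    c=ctrl.capture(n);cv2.imwrite(f"pics/j_{n}.png",c["color"][:,:,::-1])
E
```

```text
time: 13.0
tcp_pos: [0.4035, -0.2805, 0.1867]
tool_rot: [148.3, -0.1, 102.0]
wrist_force: [0.1, 0.3, -0.8]
gripper_width: 0.501
[-55.01412835  -3.16413092 -28.37219159  51.31849548  28.9215372
  26.49191798]
turn [-0.0075 -0.0008 -0.0011] shift [-0.001  -0.028   0.0488] rows>= 1.0
turn [-0.0075 -0.0008 -0.0011] shift [-0.0011 -0.0274  0.1388] rows>= 3.0
```

View pics/j_scene.png

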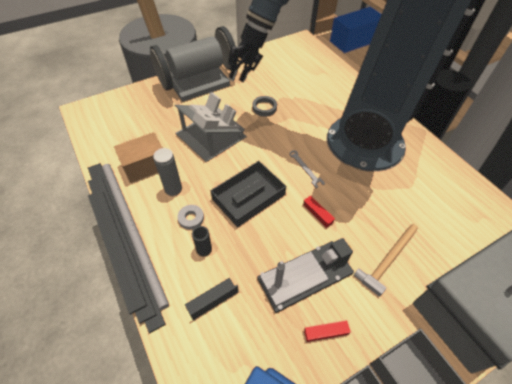

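View pics/j_top.png

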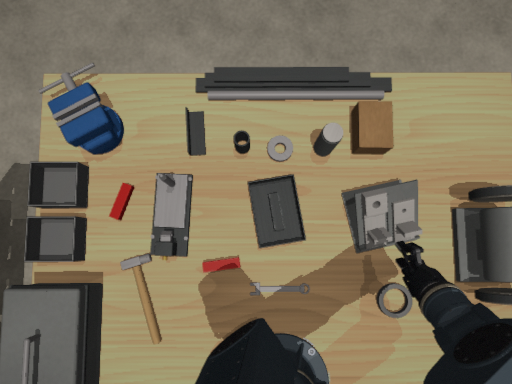

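Both cameras now see the gripper, so I can measure where the fingertips stand in the tool frame when tilted.

```bash
python3 - <<'E'
from h import *
from bench import ctrl
np.set_printoptions(precision=4,suppress=True)
s=ctrl.state();tc=s["tcp_pos"];R=Ro.from_euler("xyz",s["tool_rot"],degrees=True);print(tc,s["tool_rot"])
for n in("top","scene"):
    c=ctrl.capture(n);np.savez(f"pics/{n}2.npz",**c);P=cloud(c);L=R.inv().apply((P-tc).reshape(-1,3)).reshape(P.shape)
    m=(abs(L[...,0])<.04)&(abs(L[...,1])<.07)&(L[...,2]>-.09)&(L[...,2]<.03)&(P[...,2]>.15)
    Q=L[m]; print(n,len(Q))
    for sg in(1,-1):
        q=Q[Q[:,1]*sg>0]; q=q[np.argsort(-q[:,2])]; print(sg,q[:8]); q=q[q[:,2]>-.06];print(" x range",q[:,0].min(),q[:,0].max(),"y",q[:,1].min(),q[:,1].max())
    for w in(.0213,): print([proj(c,tc+R.apply([0,sg*w,-.043]))[0] for sg in(1,-1)])
    b=proj(c,tc)[0].astype(int); crop(c,max(b[0]-40,0),max(b[1]-50,0),90,90,6,f"pics/k_{n}.png"); print(b)
E
```

```text
[ 0.4035 -0.2805  0.1867] [148.3328  -0.0539 102.057 ]
top 199
1 [[ 0.0068  0.0275 -0.038 ]
 [ 0.0053  0.0286 -0.0404]
 [ 0.0091  0.0283 -0.0432]
 [ 0.0076  0.0293 -0.0456]
 [ 0.0106  0.0278 -0.0466]
 [ 0.0008  0.0346 -0.0476]
 [ 0.0086  0.028  -0.0477]
 [ 0.0112  0.0258 -0.0478]]
 x range -0.00755466782012375 0.012192132242537039 y 0.023047211703423488 0.03670268558932014
-1 [[-0.0041 -0.0222 -0.0397]
 [-0.0013 -0.021  -0.0403]
 [ 0.0093 -0.0211 -0.0407]
 [ 0.0041 -0.0193 -0.0408]
 [-0.0056 -0.021  -0.0421]
 [ 0.0075 -0.0205 -0.0424]
 [ 0.0022 -0.0187 -0.0424]
 [ 0.0054 -0.0203 -0.0435]]
 x range -0.009774618536152819 0.011271578575527345 y -0.028172262283013928 -0.018454492055999378
[array([398.5989, 244.5552]), array([398.9884, 258.7717])]
[391 242]
scene 249
1 [[ 0.0026  0.0279 -0.0363]
 [-0.0039  0.0268 -0.0367]
 [-0.0095  0.0267 -0.0373]
 [ 0.0054  0.0265 -0.0379]
 [-0.0146  0.0228 -0.0387]
 [ 0.001   0.0279 -0.039 ]
 [ 0.0082  0.0253 -0.0394]
 [-0.0029  0.0296 -0.0403]]
 x range -0.014622126542915042 0.013581721092187873 y 0.0177229938407051 0.03736743280219659
-1 [[ 0.0058 -0.0225 -0.0362]
 [-0.0063 -0.0236 -0.0373]
 [ 0.0017 -0.0208 -0.0375]
 [ 0.01   -0.0223 -0.0382]
 [-0.0035 -0.025  -0.0389]
 [ 0.0044 -0.0223 -0.039 ]
 [ 0.0115 -0.0253 -0.0393]
 [-0.0099 -0.0259 -0.0393]]
 x range -0.011249564494046621 0.013090866817647857 y -0.03496243279244207 -0.017959138675894704
[array([231.6441,  77.8969]), array([240.4014,  79.227 ])]
[231  90]
```

View pics/k_scene.png

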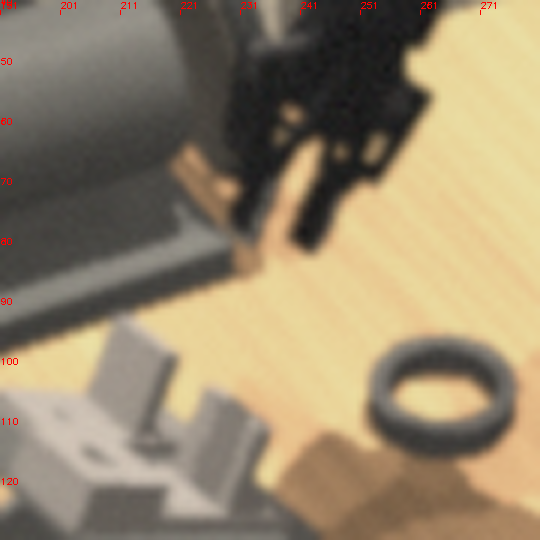

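View pics/k_top.png

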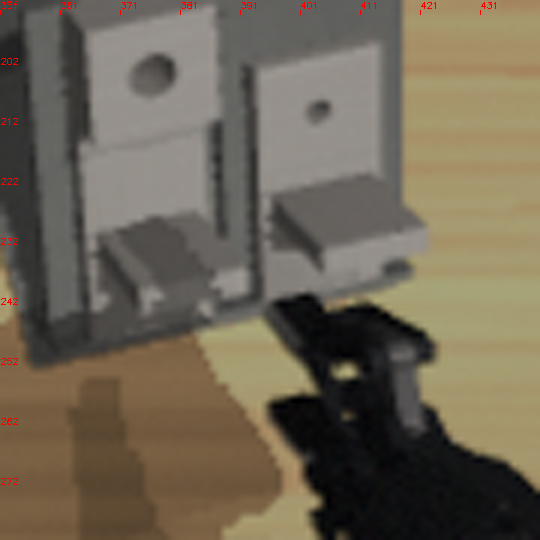

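The offset is the same when tilted: tips at −0.037 along the tool's z and centred within 2 mm. I go to the pre-grasp and then descend along the plate's normal.

```bash
python3 -m creep '[-0.0075,-0.0008,-0.001,-0.001,-0.028,0.03,0, -0.0075,-0.0008,-0.001,-0.001,-0.028,0.049,0, -0.0075,-0.0008,-0.001,-0.001,-0.028,0.07,0, -0.0075,-0.0008,-0.001,-0.001,-0.028,0.085,0, -0.0075,-0.0008,-0.001,-0.001,-0.028,0.095,0,-0.0075,-0.0008,-0.001,-0.001,-0.028,0.095,0]'
python3 - <<'E'
from bench import ctrl
from pl import *
mv((PL(55,0,-10),Rt))
for n,a in(("top",(345,190,80,80,7)),("scene",(190,60,80,80,7))):
    c=ctrl.capture(n);crop(c,*a,f"pics/l_{n}.png")
E
```

```text
time: 13.95
tcp_pos: [0.4286, -0.276, 0.0903]
tool_rot: [147.9, -0.0, 102.1]
wrist_force: [-0.2, -0.4, 1.1]
gripper_width: 0.497
turn [-0.0004 -0.0013  0.0004] shift [-0.0002  0.0012  0.0433] rows>= 1.0
```

View pics/l_scene.png

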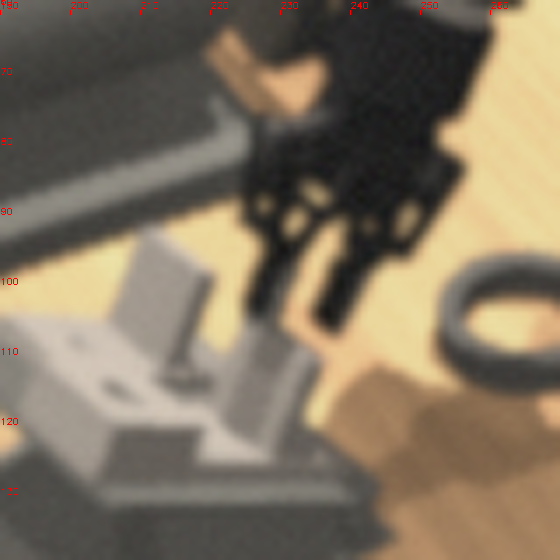

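View pics/l_top.png

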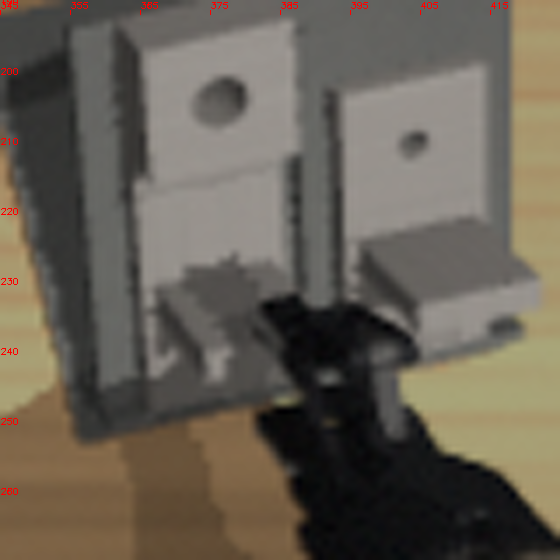

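In the top view the upper fingertip starts at (381,233), but the rib is centred near (376,237). I'll measure this sideways offset in the plate frame before going lower.

```bash
python3 - <<'E'
from pl import *
from bench import ctrl
np.set_printoptions(precision=1,suppress=True)
s=ctrl.state();tc=s["tcp_pos"];print((Rp.inv().apply(tc-pp[:3]))*1000)
for n in("top","scene"):
    c=ctrl.capture(n);np.savez(f"pics/{n}3.npz",**c);P=cloud(c);L=1000*Rp.inv().apply((P-pp[:3]).reshape(-1,3)).reshape(P.shape)
    dark=c["color"].max(-1)<60
    print(n)
    for lab,mm in(("dark",dark),("light",~dark)):
        m=(abs(L[...,1])<45)&(L[...,0]>0)&(L[...,0]<112)&(L[...,2]>58)&(L[...,2]<95)&mm
        Q=L[m]
        for z0 in range(58,95,6):
            q=Q[(Q[:,2]>=z0)&(Q[:,2]<z0+6)]
            if len(q)>2: print(lab,z0,len(q),"x",q[:,0].min(),q[:,0].max(),"y",q[:,1].min(),q[:,1].max())
    print(n,"proj rib top",proj(c,[PL(62,25,67),PL(62,-25,67),PL(48,25,67),PL(48,-25,67)]),"tips",proj(c,[PL(x,y,72) for x in(76,34) for y in(11,-11)]))
E
```

```text
[54.1 -0.5 33.9]
top
dark 76 13 x 31.982650804029074 88.22859300717478 y -6.305696660738683 8.380547468867649
dark 82 20 x 31.33829256211901 90.12772120299098 y -5.688715016529408 11.306658045497631
dark 88 15 x 31.824376961958578 89.80164488735089 y -6.7636939058384895 11.447391736205205
dark 94 8 x 33.172928946264776 89.79095547303974 y -7.274392299595404 9.574169720659675
light 58 12 x 48.39510135649363 64.24105590212183 y 4.401666773520962 27.189359525272273
light 64 31 x 47.28497998789199 64.9228988353552 y -0.264829614857889 26.515200287037867
light 70 27 x 32.75691653796196 81.74908937506088 y -1.8929455295877935 26.43402996499961
light 76 3 x 26.897239417071134 83.89290334634359 y 8.676052029062726 10.539923164941335
light 82 3 x 29.213492529160813 83.91989615440617 y 10.34967870426284 11.955076994281113
light 88 3 x 28.129858164601664 83.12808537960761 y 9.686890838240013 10.999733621149618
top proj rib top [[373.8 239.8]
 [391.4 235.9]
 [374.  244. ]
 [391.5 240.2]] tips [[379.2 235.3]
 [387.  233.6]
 [379.8 248.1]
 [387.5 246.4]]
scene
dark 76 3 x 30.37784008778759 32.3634
[... 216 characters left out ...]
564111766865
light 58 22 x 48.25494095996568 65.75758679468488 y -21.550733447829867 30.25995235893638
light 64 19 x 25.032501669743834 81.26308219918856 y -4.533414675031139 26.90847586240687
light 70 16 x 26.555867846131555 82.4486283289026 y -13.121689106774951 10.955549248306706
light 76 16 x 27.22442201587379 86.56287132182393 y -12.095983350289556 12.529427425374998
light 82 14 x 21.292128157419107 89.61992624367119 y -6.963580722133722 10.66967475449259
light 88 15 x 26.95242487771266 89.9123455639372 y -12.933975420660289 12.117183261838488
scene proj rib top [[233.3 110.9]
 [224.2 103.7]
 [236.  111.1]
 [227.  103.9]] tips [[228.4 107.4]
 [224.4 104.2]
 [236.7 107.9]
 [232.7 104.8]]
```

The measurement shows it is aligned. Rib x spans 48–64 mm with the fingers on either side, and finger y spans −11 to +11 mm. My reading of the picture was wrong because the gripper hides half the rib. Descend and close.

```bash
python3 -m creep '[0,0,0,0,0.001,0.015,0, 0,0,0,0,0.001,0.03,0, 0,0,0,0,0.001,0.04,0,0,0,0,0,0.001,0.044,0, 0,0,0,0,0.001,0.044,0]' 100
```

```text
time: 14.78
tcp_pos: [0.4523, -0.2715, 0.0539]
tool_rot: [147.9, -0.0, 102.1]
wrist_force: [-0.6, -0.7, 0.2]
gripper_width: 0.496
```

```bash
python3 -m creep '[0,0,0,0,0,0,0.3, 0,0,0,0,0,0,0.9, 0,0,0,0,0,0,0.9, 0,0,0,0,0,0,0.9, 0,0,0,0,0,0,0.9, 0,0,0,0,0,0,0.9]' 100
```

```text
time: 15.52
tcp_pos: [0.4522, -0.2717, 0.0543]
tool_rot: [147.9, 0.0, 102.0]
wrist_force: [-7.9, 1.3, 8.7]
gripper_width: 0.149
```

```bash
python3 -m creep '[0,0,0,0,0,-0.005,0.9, 0,0,0,0,0,-0.015,0.9, 0,0,0,0,0,-0.03,0.9, 0,0,0,0,0,-0.05,0.9, 0,0,0,0,0,-0.075,0.9,0,0,0,0,0,-0.1,0.9,0,0,0,0,0,-0.1,0.9]' 100
python3 - <<'E'
from bench import ctrl
from h import *
for n in("top","scene"):
    c=ctrl.capture(n);np.savez(f"pics/{n}4.npz",**c);cv2.imwrite(f"pics/m_{n}.png",c["color"][:,:,::-1])
E
```

```text
time: 16.4
tcp_pos: [0.4, -0.2836, 0.1397]
tool_rot: [147.9, 0.1, 102.0]
wrist_force: [0.9, 0.2, -4.7]
gripper_width: 0.15
```

View pics/m_scene.png

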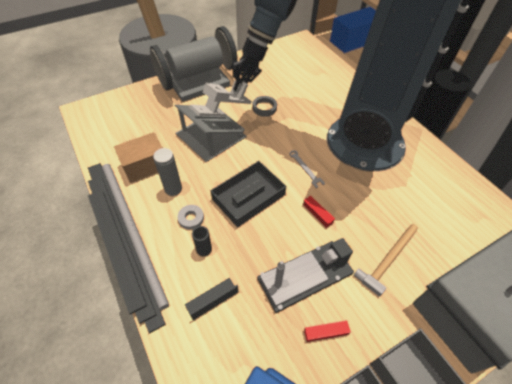

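View pics/m_top.png

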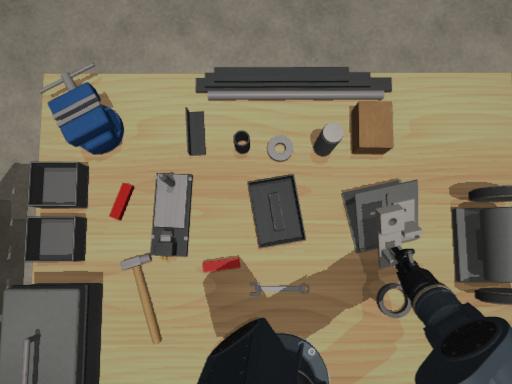

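The plate is off the rack, with a −4.7 N load. The pictures show it level with its slot and clear: block at (391,222) in the top view. Now I work out the carry.

```bash
cat >> pl.py <<'E'
rod=np.array([.5828,.3225,0.]); yawf=pf[5]
tp=Rp.inv().apply(np.array([.4522,-.2717,.0543])-pp[:3])   # TCP in plate frame at grasp
Rl=Ro.from_euler("z",yawf); Ml=Rl.as_matrix(); Rtl=Ro.from_matrix(np.c_[Ml[:,1],Ml[:,0],-Ml[:,2]])
def tcp_for(zb,dx=0,dy=0): return rod+[dx,dy,zb]+Rl.apply(tp-[.15,0,0])
E
python3 - <<'E'
from pl import *
print(tp*1000,tcp_for(.23),Rtl.as_euler("xyz",degrees=True))
p0=np.array([.4,-.2836,.1397])
h=Ro.from_euler("xyz",[165,0,97],degrees=True)
mv(([.39,-.26,.24],Rt),([.40,-.15,.27],h),([.42,0.02,.27],Rtl),(tcp_for(.26),Rtl))
E
```

```text
[54.96187441 -0.57269837 -9.929418  ] [0.48785134 0.32666226 0.22007058] [180.           0.          87.14467364]
turn [-0.0005 -0.0003 -0.0004] shift [ 0.0242  0.0497 -0.0892] rows>= 2.0
turn [ 0.2975 -0.0356  0.0805] shift [ 0.1297  0.0933 -0.0973] rows>= 3.0
turn [ 0.5562 -0.0731  0.2527] shift [ 0.2918  0.1399 -0.068 ] rows>= 6.0
turn [ 0.5562 -0.0731  0.2527] shift [0.5776 0.2396 0.0181] rows>= 11.0
```

```bash
python3 -m creep '[0,0,0,0.008,0.017,-0.03,0.9, 0,0,0,0.016,0.033,-0.06,0.9, 0,0,0,0.024,0.05,-0.089,0.9, 0.1,-0.012,0.027,0.06,0.065,-0.092,0.9, 0.2,-0.024,0.054,0.095,0.08,-0.095,0.9, 0.2975,-0.0356,0.0805,0.13,0.0933,-0.0973,0.9, 0.4,-0.05,0.14,0.17,0.105,-0.09,0.9, 0.48,-0.062,0.2,0.21,0.117,-0.083,0.9, 0.5562,-0.0731,0.2527,0.25,0.128,-0.075,0.9, 0.5562,-0.0731,0.2527,0.292,0.14,-0.068,0.9, 0.5562,-0.0731,0.2527,0.335,0.155,-0.055,0.9, 0.5562,-0.0731,0.2527,0.378,0.17,-0.042,0.9, 0.5562,-0.0731,0.2527,0.421,0.185,-0.029,0.9, 0.5562,-0.0731,0.2527,0.464,0.2,-0.016,0.9, 0.5562,-0.0731,0.2527,0.507,0.215,-0.003,0.9, 0.5562,-0.0731,0.2527,0.545,0.228,0.008,0.9, 0.5562,-0.0731,0.2527,0.568,0.2365,0.0155,0.9, 0.5562,-0.0731,0.2527,0.5776,0.2396,0.0181,0.9, 0.5562,-0.0731,0.2527,0.5776,0.2396,0.0181,0.9, 0.5562,-0.0731,0.2527,0.5776,0.2396,0.0181,0.9]' 100
python3 - <<'E'
from bench import ctrl
from pl import *
mv((tcp_for(.26),Rtl))
for n,a in(("top",(130,120,90,110,5)),("scene",(240,150,130,150,5))):
    c=ctrl.capture(n);np.savez(f"pics/{n}5.npz",**c);crop(c,*a,f"pics/n_{n}.png")
E
```

```text
time: 19.0
tcp_pos: [0.4875, 0.326, 0.2506]
tool_rot: [180.0, 0.0, 87.1]
wrist_force: [0.0, -0.0, -4.3]
gripper_width: 0.153
turn [0.0005 0.0002 0.0001] shift [0.0007 0.0003 0.0006] rows>= 1.0
```

View pics/n_scene.png

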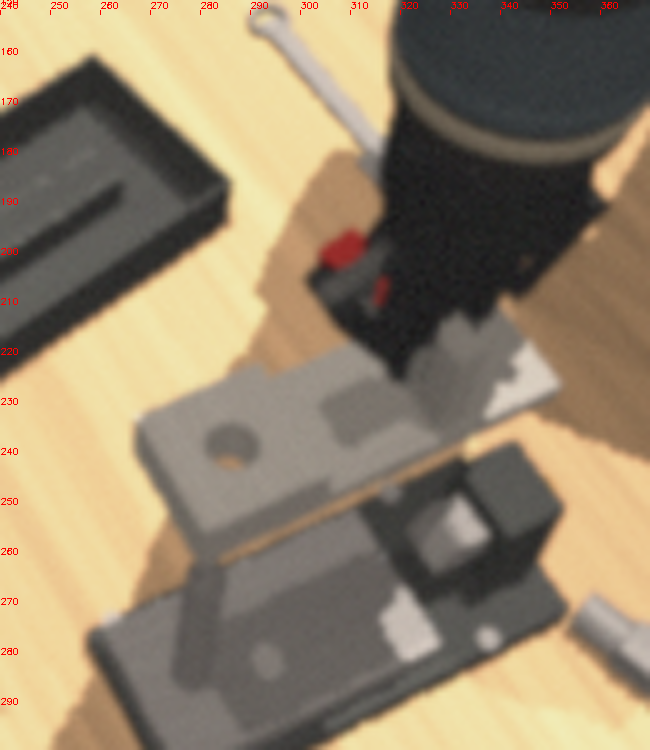

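View pics/n_top.png

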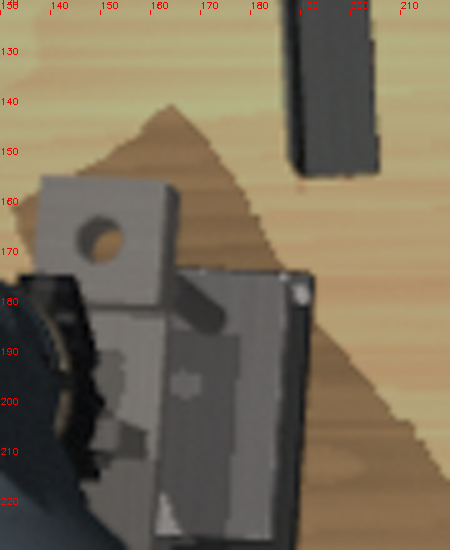

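The plate is level, with the bore at (232,445) in the scene crop and (100,240) in the top crop. I'll fit the held plate's pose and compare it with the rod, measured in the same pictures.

```bash
cat > fit2.py <<'E'
from pl import *
from fit import T,solve
E
sed -i 's/^# fixture/if 1:\n  pass\n# fixture/' fit.py
python3 - <<'E' 2>&1 | grep -v "^\[\|^ \[\|fix\|plate\|grip " 
from pl import *
from bench import ctrl
import fit
from fit import T,solve
s=ctrl.state();tc=s["tcp_pos"];R=Ro.from_euler("xyz",s["tool_rot"],degrees=True).as_matrix()
t=load("top5");c=load("scene5")
a=lambda x,y:(130+x/5-.5,120+y/5-.5); b=lambda x,y:(240+x/5-.5,150+y/5-.5)
ob=[(t,(180,30,32),a(42,177)),(t,(180,-30,32),a(167,186)),(t,(120,-30,32),a(160,307)),(t,(150,0,32),a(100,240)),
 (c,(180,-30,32),b(137,418)),(c,(180,30,32),b(207,533)),(c,(120,30,32),b(330,485)),(c,(150,0,32),b(232,445)),(c,(0,30,12),b(560,382)),(c,(0,-30,12),b(500,300))]
Rpl=Ro.from_matrix(np.c_[R[:,1],R[:,0],-R[:,2]]); o=tc-Rpl.apply(tp); p0=np.r_[o,Rpl.as_euler("xyz")]
print("PRED",p0,"bore",T(p0,(150,0,0)))
for fr in([0,1,2,5],[0,1,2,3,4,5]):
  p,r=solve(ob,p0,fr); print("FIT",p,np.degrees(p[3:]),"bore",T(p,(150,0,0)),abs(r).mean())
for nm,k,sel in(("top",t,0),("scene",c,1)):
  o2=[q for q in ob if q[0] is k]; p,r=solve(o2,np.r_[p0[:2],p0[2],p0[3:]],[0,1,5]); print("FIT",nm,"bore",T(p,(150,0,0)),np.degrees(p[5]),abs(r).mean())
E
```

```text
PRED [ 0.4328  0.3293  0.2608  0.0001 -0.0009 -0.05  ] bore [0.5826 0.3218 0.261 ]
FIT [ 0.4315  0.3341  0.259   0.0001 -0.0009 -0.0698] [ 0.006  -0.0528 -3.9995] bore [0.5811 0.3237 0.2592] 0.7177952355287089
FIT [ 0.4318  0.3352  0.2582  0.0533 -0.0076 -0.0658] [ 3.0512 -0.4335 -3.7713] bore [0.5815 0.3253 0.2593] 0.6836012936828084
FIT top bore [0.5811 0.3228 0.261 ] -2.842109380009116 0.20531013839226375
FIT scene bore [0.5815 0.3246 0.261 ] -4.5471370086634435 1.0121024268475811
```

Camera by camera, the bore matches the rod within about 2 mm, against a 7 mm capture range. Descend to just above the tip and look.

```bash
python3 -m creep '[0,0,0,0,0.001,0.02,0.9, 0,0,0,0,0.001,0.04,0.9, 0,0,0,0,0.001,0.055,0.9, 0,0,0,0,0.001,0.065,0.9,0,0,0,0,0.001,0.065,0.9]' 100
python3 - <<'E'
from bench import ctrl
from pl import *
for n,a in(("top",(130,140,70,60,8)),("scene",(250,200,100,100,7))):
    c=ctrl.capture(n);np.savez(f"pics/{n}6.npz",**c);crop(c,*a,f"pics/o_{n}.png")
E
```

```text
time: 19.73
tcp_pos: [0.4884, 0.3262, 0.1854]
tool_rot: [180.0, 0.0, 87.2]
wrist_force: [0.1, -0.3, -4.7]
gripper_width: 0.153
```

View pics/o_scene.png

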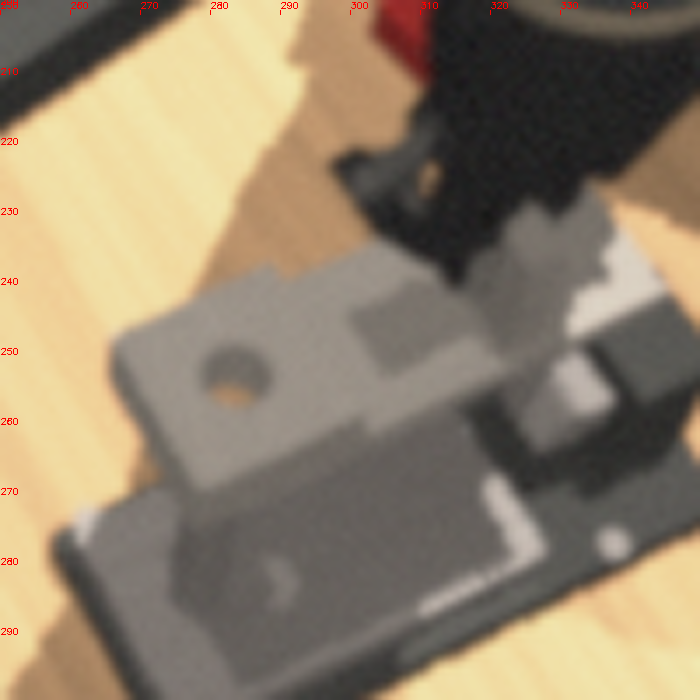

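View pics/o_top.png

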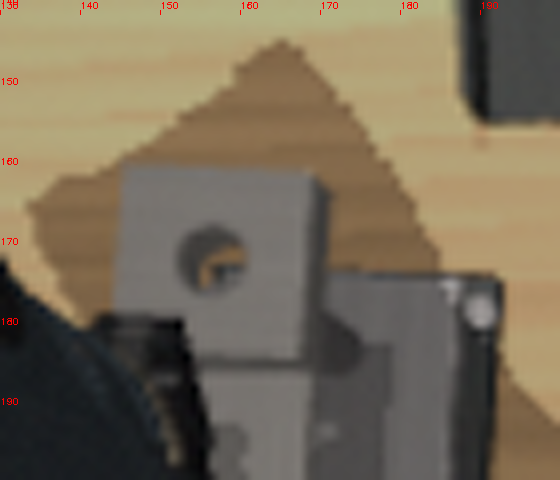

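```bash
python3 - <<'E'
from h import *
np.set_printoptions(precision=4,suppress=True)
t=load("top6");c=load("scene6")
a=lambda x,y:(130+x/8-.5,140+y/8-.5);b=lambda x,y:(250+x/7-.5,200+y/7-.5)
print(tri(t,a(212,258),c,b(236,375)),atz(t,a(212,258),.228),atz(c,b(236,375),.228))
E
```

```text
(array([0.5834, 0.3237, 0.2282]), np.float64(0.0014035646907839038)) [0.584  0.3233 0.228 ] [0.5828 0.3241 0.228 ]
```

Bore (0.5834, 0.3237) against rod (0.5825, 0.3225). I nudge about 1 mm and go down slowly onto the taper.

```bash
python3 -m creep '[0,0,0,-0.001,-0.0005,0.006,0.9, 0,0,0,-0.001,-0.0005,0.012,0.9, 0,0,0,-0.001,-0.0005,0.018,0.9, 0,0,0,-0.001,-0.0005,0.022,0.9,0,0,0,-0.001,-0.0005,0.026,0.9,0,0,0,-0.001,-0.0005,0.026,0.9]' 100
```

```text
time: 20.58
tcp_pos: [0.488, 0.3256, 0.1593]
tool_rot: [180.0, 0.0, 87.2]
wrist_force: [-0.3, 0.6, -5.3]
gripper_width: 0.149
```

```bash
python3 -m creep '[0,0,0,0,0,0.004,0.9, 0,0,0,0,0,0.008,0.9,0,0,0,0,0,0.012,0.9,0,0,0,0,0,0.012,0.9]' 100; python3 -m creep '[0,0,0,0,0,0.004,0.9, 0,0,0,0,0,0.008,0.9,0,0,0,0,0,0.012,0.9,0,0,0,0,0,0.012,0.9]' 100
python3 - <<'E'
from bench import ctrl
print(ctrl.state()["ft_torque"])
E
```

```text
time: 21.08
tcp_pos: [0.4883, 0.3255, 0.1473]
tool_rot: [180.0, 0.0, 87.2]
wrist_force: [2.7, -1.5, -6.6]
gripper_width: 0.154
time: 21.58
tcp_pos: [0.4883, 0.3255, 0.1352]
tool_rot: [180.0, 0.0, 87.2]
wrist_force: [6.4, -2.2, -7.6]
gripper_width: 0.149
[-0.38640325 -0.9569746  -0.1638716 ]
```

Threaded. The rod pushes the plate about 6 N in +x, so I shift to relax that.

```bash
python3 -m creep '[0,0,0,-0.0003,0.001,0,0.9, 0,0,0,-0.0003,0.001,0,0.9,0,0,0,-0.0003,0.001,0,0.9]' 100
python3 - <<'E'
from bench import ctrl
from pl import *
s=ctrl.state();print(s["wrist_force"],s["ft_torque"])
for n,a in(("top",(130,140,70,60,8)),("scene",(250,200,100,100,7))):
    c=ctrl.capture(n);np.savez(f"pics/{n}7.npz",**c);crop(c,*a,f"pics/p_{n}.png")
E
```

```text
time: 21.95
tcp_pos: [0.4889, 0.3254, 0.1355]
tool_rot: [180.0, 0.0, 87.2]
wrist_force: [-0.1, -0.6, -5.4]
gripper_width: 0.156
[-0.06647348 -0.5916427  -5.41285233] [ 0.01043202  0.22720347 -0.02949645]
```

View pics/p_scene.png

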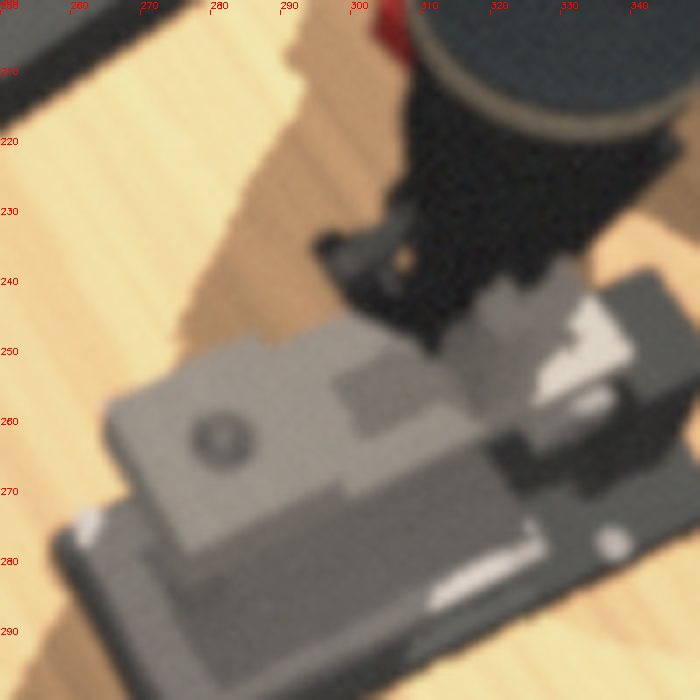

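The rod now sits in the bore at (281,262) and the side force is gone. Continue down.

```bash
python3 -m creep '[0,0,0,0,0,0.006,0.9, 0,0,0,0,0,0.012,0.9,0,0,0,0,0,0.018,0.9,0,0,0,0,0,0.024,0.9,0,0,0,0,0,0.03,0.9,0,0,0,0,0,0.03,0.9]' 100
python3 -m creep '[0,0,0,0,0,0.006,0.9, 0,0,0,0,0,0.012,0.9,0,0,0,0,0,0.018,0.9,0,0,0,0,0,0.024,0.9,0,0,0,0,0,0.03,0.9,0,0,0,0,0,0.03,0.9]' 100
```

```text
time: 22.8
tcp_pos: [0.4888, 0.3251, 0.105]
tool_rot: [-180.0, 0.0, 87.2]
wrist_force: [0.9, 0.3, -4.9]
gripper_width: 0.148
time: 23.55
tcp_pos: [0.4888, 0.3251, 0.0751]
tool_rot: [-180.0, 0.0, 87.2]
wrist_force: [-0.5, 0.2, -5.4]
gripper_width: 0.148
```

```bash
python3 -m creep '[0,0,0,0,0,0.004,0.9, 0,0,0,0,0,0.008,0.9,0,0,0,0,0,0.012,0.9,0,0,0,0,0,0.016,0.9,0,0,0,0,0,0.02,0.9,0,0,0,0,0,0.02,0.9]' 120
python3 - <<'E'
from bench import ctrl
from pl import *
s=ctrl.state();print(s["wrist_force"],s["ft_torque"])
c=ctrl.capture("scene");crop(c,250,200,110,100,7,"pics/q1.png")
E
```

```text
time: 24.3
tcp_pos: [0.4901, 0.3255, 0.0557]
tool_rot: [179.9, -0.0, 87.2]
wrist_force: [6.1, 0.6, -4.2]
gripper_width: 0.148
[ 6.05505948  0.5992139  -4.22058841] [ 0.08034245 -1.00754651 -0.00763421]
```

View pics/q1.png

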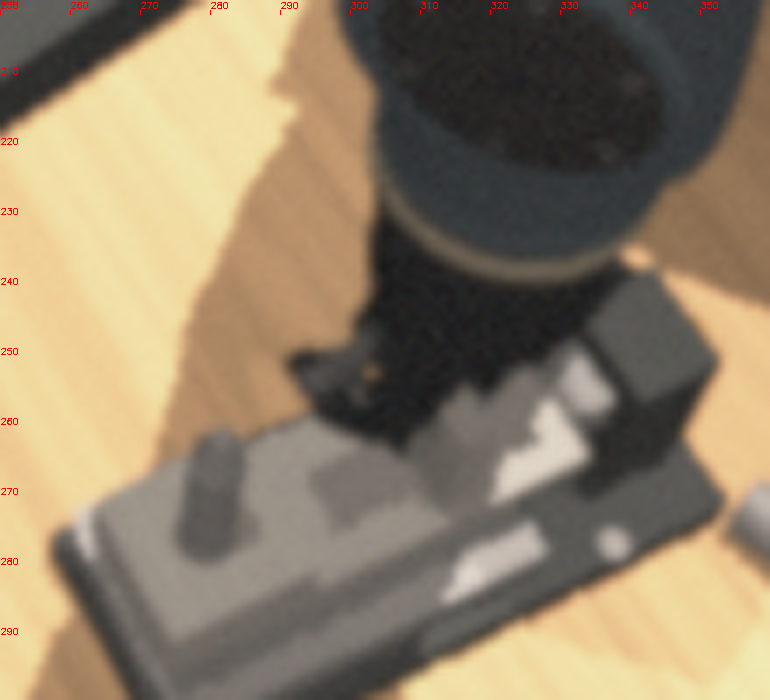

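The plate end is on the bevel at (335,255), and the latch is pushing back with 6 N. I keep pressing.

```bash
python3 -m creep '[0,0,0,0,0,0.004,0.9, 0,0,0,0,0,0.008,0.9,0,0,0,0,0,0.012,0.9,0,0,0,0,0,0.012,0.9]' 120;  python3 -m creep '[0,0,0,0,0,0.003,0.9, 0,0,0,0,0,0.006,0.9,0,0,0,0,0,0.009,0.9,0,0,0,0,0,0.009,0.9]' 120
python3 - <<'E'
from bench import ctrl
s=ctrl.state();print(s["wrist_force"],s["ft_torque"])
E
```

```text
time: 24.85
tcp_pos: [0.49, 0.3255, 0.0434]
tool_rot: [179.9, -0.0, 87.2]
wrist_force: [8.4, 0.7, -7.4]
gripper_width: 0.147
time: 25.35
tcp_pos: [0.49, 0.3254, 0.0344]
tool_rot: [179.9, -0.0, 87.2]
wrist_force: [7.5, 0.6, -6.7]
gripper_width: 0.148
[ 7.50684515  0.55113178 -6.70983286] [ 0.05385351 -1.68829323 -0.05031348]
```

```bash
python3 -m creep '[0,0,0,0,0,0.001,0.9, 0,0,0,0,0,0.002,0.9,0,0,0,0,0,0.002,0.9]' 120;  python3 -m creep '[0,0,0,0,0,0.001,0.9, 0,0,0,0,0,0.002,0.9,0,0,0,0,0,0.002,0.9]' 120
python3 - <<'E'
from bench import ctrl
from pl import *
s=ctrl.state();print(s["wrist_force"],s["ft_torque"])
c=ctrl.capture("scene");crop(c,250,200,110,100,7,"pics/r1.png");np.savez("pics/scene8.npz",**c)
E
```

```text
time: 25.72
tcp_pos: [0.4902, 0.3254, 0.0327]
tool_rot: [179.9, -0.0, 87.2]
wrist_force: [7.8, 0.4, -5.4]
gripper_width: 0.147
time: 26.1
tcp_pos: [0.4902, 0.3254, 0.0306]
tool_rot: [179.9, -0.0, 87.2]
wrist_force: [7.6, 0.1, -4.5]
gripper_width: 0.15
[ 7.6169428   0.07657132 -4.51929094] [ 0.0134925 -1.4422716 -0.0603645]
```

View pics/r1.png

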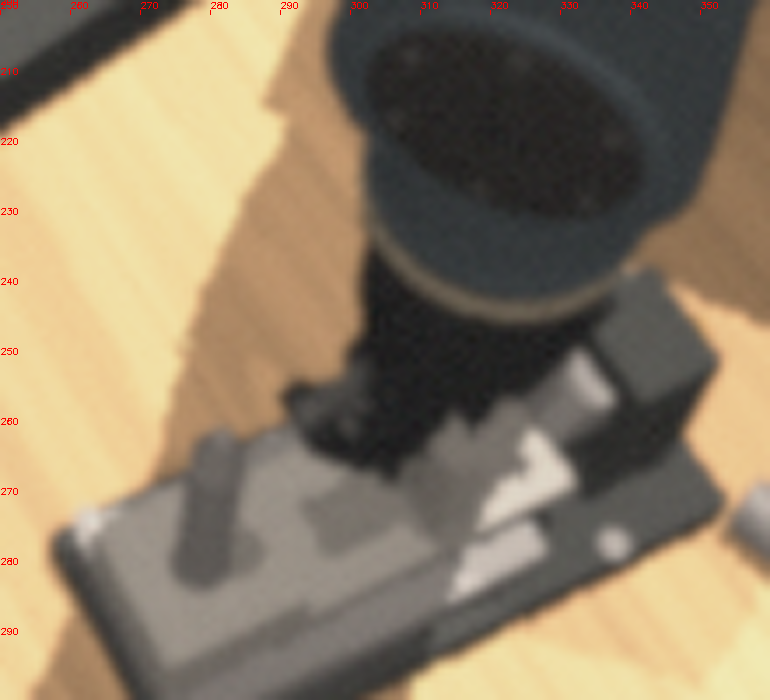

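```bash
for i in 1 2 3; do :; done; python3 -m creep '[0,0,0,0,0,0.001,0.9, 0,0,0,0,0,0.002,0.9,0,0,0,0,0,0.002,0.9]' 120; python3 -m creep '[0,0,0,0,0,0.001,0.9, 0,0,0,0,0,0.0015,0.9,0,0,0,0,0,0.0015,0.9]' 120
```

```text
time: 26.52
tcp_pos: [0.4887, 0.3252, 0.0285]
tool_rot: [180.0, 0.0, 87.2]
wrist_force: [-2.5, -1.5, 0.7]
gripper_width: 0.151
time: 26.9
tcp_pos: [0.4888, 0.3253, 0.0285]
tool_rot: [180.0, -0.0, 87.2]
wrist_force: [-11.1, -5.1, 24.6]
gripper_width: 0.148
```

Clicked: the side force dropped from 7.6 to −2.5 N, and then the plate took 25 N against the bed. Relax, look, then release.

```bash
python3 -m creep '[0,0,0,0,0,-0.001,0.9, 0,0,0,0,0,-0.001,0.9]' 120
python3 - <<'E'
from bench import ctrl
from pl import *
c=ctrl.capture("scene");crop(c,250,200,110,100,7,"pics/s1.png")
E
```

```text
time: 27.15
tcp_pos: [0.4888, 0.3253, 0.0285]
tool_rot: [180.0, -0.0, 87.2]
wrist_force: [-7.6, -1.8, 11.6]
gripper_width: 0.152
```

View pics/s1.png

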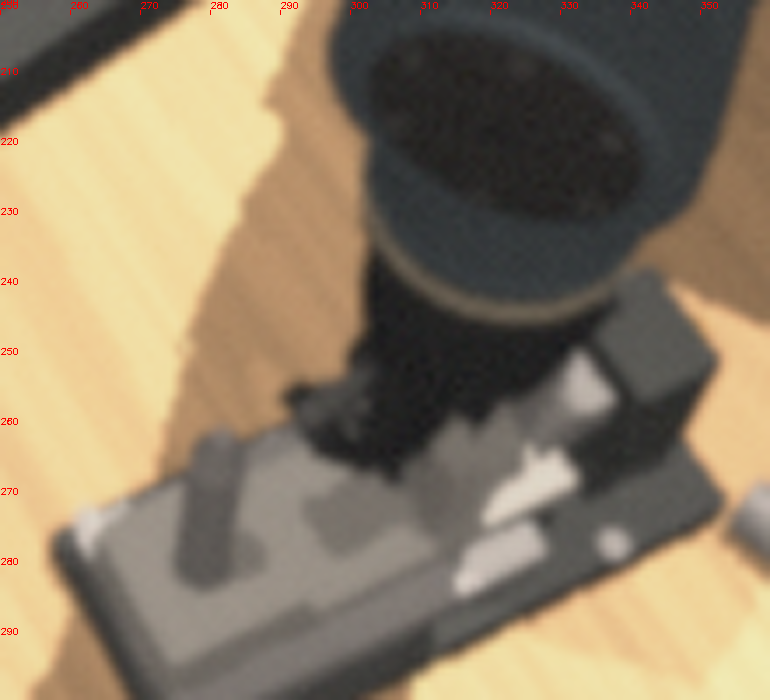

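The bolt has sprung out over the plate end at (330,256). Release and retreat upwards.

```bash
python3 -m creep '[0,0,0,0,0,-0.001,0.6, 0,0,0,0,0,-0.001,0.2, 0,0,0,0,0,-0.001,0.2,0,0,0,0,0,-0.001,0.2,0,0,0,0,0,-0.02,0.2,0,0,0,0,0,-0.06,0.2,0,0,0,0,0,-0.12,0.2,0,0,0,0,0,-0.18,0.2,0,0,0,-0.1,0,-0.22,0.2,0,0,0,-0.15,0,-0.22,0.2,0,0,0,-0.2,-0.0,-0.22,0.2,0,0,0,-0.25,-0.05,-0.22,0.2,0,0,0,-0.3,-0.05,-0.22,0.2,0,0,0,-0.3,-0.05,-0.22,0.2]' 60
python3 - <<'E'
from bench import ctrl
from pl import *
for n,a in(("top",(130,140,70,110,6)),("scene",(250,200,110,115,6))):
    c=ctrl.capture(n);np.savez(f"pics/{n}9.npz",**c);crop(c,*a,f"pics/t_{n}.png");cv2.imwrite(f"pics/tf_{n}.png",c["color"][:,:,::-1])
E
```

```text
time: 28.95
tcp_pos: [0.4234, 0.0253, 0.2487]
tool_rot: [179.9, 0.0, 87.0]
wrist_force: [0.2, -0.6, 0.2]
gripper_width: 0.398
```

View pics/t_scene.png

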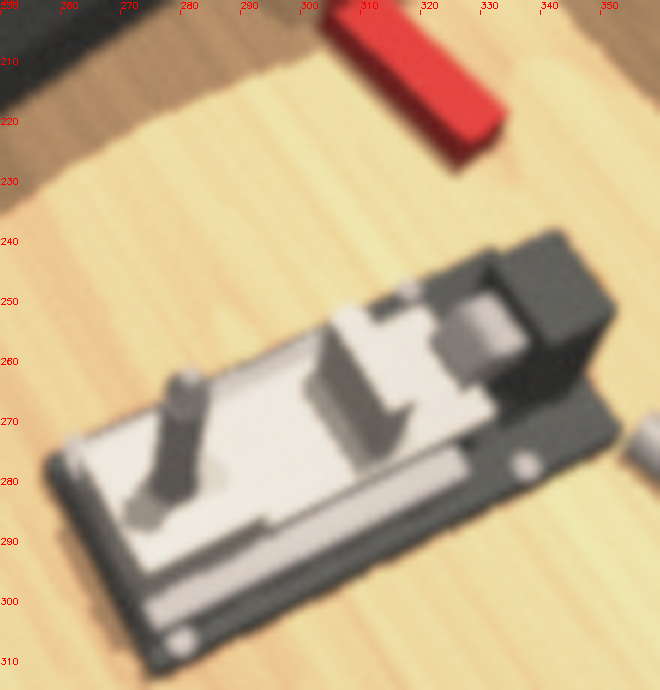

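View pics/t_top.png

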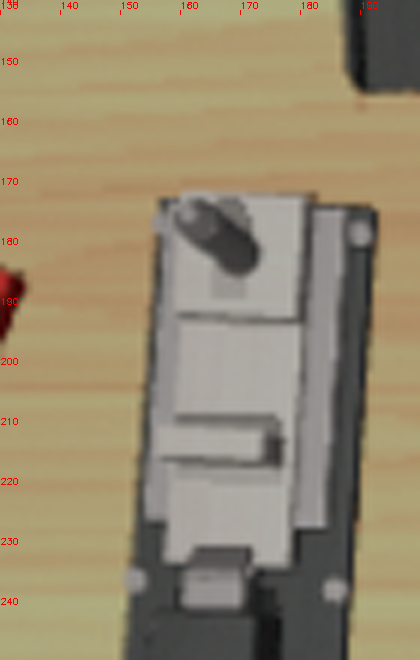

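View pics/tf_top.png

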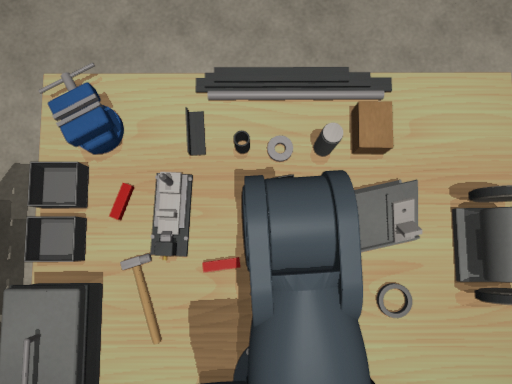

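The plate lies on the bed with the bolt over its end at (325,255). I'll check heights, yaw and bolt position numerically.

```bash
python3 - <<'E' 2>&1 | grep "^>"
from pl import *
import fit
from fit import T,solve
from bench import ctrl
print(">",ctrl.state()["wrist_force"],ctrl.state()["gripper_width"])
Rf=Ro.from_euler("z",pf[5])
for n in("top9","scene9"):
    c=load(n);P=cloud(c);F=1000*Rf.inv().apply((P-pf[:3]).reshape(-1,3)).reshape(P.shape)
    def h(x0,x1,y0,y1,lo,hi):
        m=(F[...,0]>x0)&(F[...,0]<x1)&(F[...,1]>y0)&(F[...,1]<y1)&(F[...,2]>lo)&(F[...,2]<hi);q=F[m];return len(q),round(float(np.median(q[:,2])),1) if len(q) else None
    print(">",n,"thin near block",h(0,40,-25,25,35,70),"thin end",h(-62,-32,-25,25,42,62),"block",h(50,100,-25,25,55,90),"bed",h(0,90,-43,-35,20,60))
    for y in((-25,-5),(5,25)): print("> thin halves",y,h(-60,-32,*y,42,62),h(0,40,*y,35,70))
t=load("top9");c=load("scene9")
a=lambda x,y:(130+x/6-.5,140+y/6-.5); b=lambda x,y:(250+x/6-.5,200+y/6-.5)
ob=[(t,(180,30,32),a(180,192)),(t,(180,-30,32),a(307,197)),(t,(0,30,12),a(165,562)),(t,(0,-30,12),a(290,567)),(t,(120,-30,32),a(302,320)),(t,(120,30,32),a(175,315)),
 (c,(180,-30,32),b(75,465)),(c,(180,30,32),b(148,572)),(c,(0,30,12),b(495,408)),(c,(120,30,32),b(268,518))]
p0=np.r_[pf[:3]+Rf.apply([-.075,0,.04]),0,0,pf[5]]
p,r=solve(ob,p0,[0,1,2,5]);print(">",p,"yaw rel",np.degrees(p[5]-pf[5]),"origin in fixture",1000*Rf.inv().apply(p[:3]-pf[:3]),"bore",T(p,(150,0,0)),abs(r).mean())
# bolt compare with start
s0=load("scene0");A=s0["color"][245:268,320:338].astype(int).mean(-1);B=c["color"][245:268,320:338].astype(int).mean(-1)
sh,_=cv2.phaseCorrelate(cv2.Canny(s0["color"],60,120)[238:268,318:345].astype(np.float32),cv2.Canny(c["color"],60,120)[238:268,318:345].astype(np.float32));print("> shift",sh)
cmp=np.hstack([cv2.resize(k["color"][232:280,305:355,::-1],None,fx=8,fy=8,interpolation=cv2.INTER_CUBIC) for k in(s0,c)]);cv2.imwrite("pics/u.png",cmp)
E
```

```text
> [ 0.8788 -0.0154  0.2773] 0.4012521877308746
> top9 thin near block (230, 53.1) thin end (174, 53.0) block (208, 73.3) bed (79, 41.0)
> thin halves (-25, -5) (62, 53.1) (96, 53.4)
> thin halves (5, 25) (63, 53.2) (90, 53.1)
> scene9 thin near block (261, 50.7) thin end (107, 50.9) block (265, 70.9) bed (38, 39.3)
> thin halves (-25, -5) (30, 51.0) (103, 51.0)
> thin halves (5, 25) (54, 51.1) (104, 50.5)
> [ 0.4332  0.3285  0.0361  0.      0.     -0.0376] yaw rel 0.7025566100911548 origin in fixture [-75.1681  -1.4929  36.1491] bore [0.5831 0.3229 0.0361] 0.4276668843648153
> shift (0.8147858661134695, 0.30074896741692747)
```

View pics/u.png

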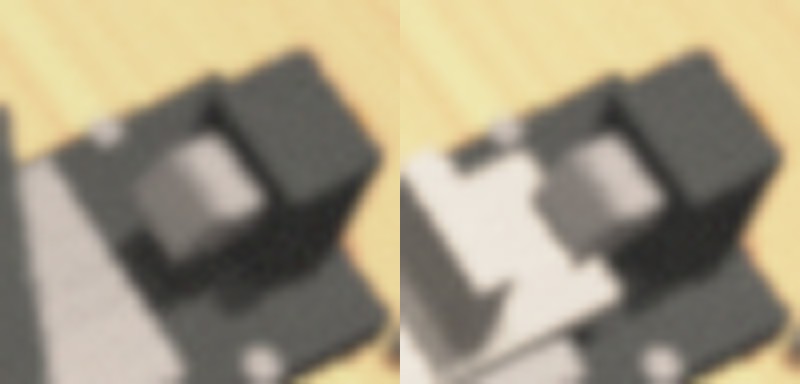

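The bolt stands exactly where it did at the start. Plate heights above the bed are 12 mm (thin part) and 32 mm (block), and the yaw error is under 1°. One last full view before I hand in.

View pics/tf_scene.png

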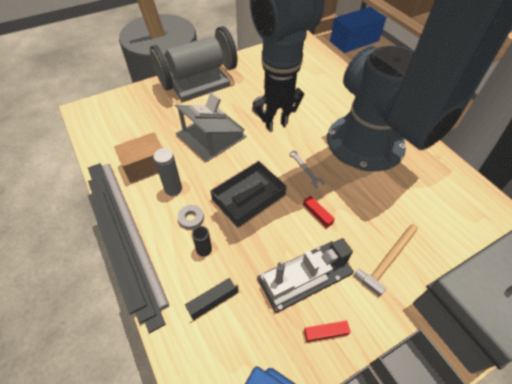

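The offcut is in the tray at (250,188), and the short plate and bystanders haven't moved. The gripper is clear, over the bench at (280,105).

```bash
python3 - <<'E'
from bench import ctrl
print(ctrl.sign_off(), ctrl.state()["time"])
E
```

```text
the job is handed in; nothing more can be done
the job is handed in; nothing more can be done
```

The offcut is in the scrap tray, and the long guide plate is on the rod, flat on the bed, with the latch clicked over its end. I handed the job in after about 29 s of robot time. `ctrl.sign_off()` gave no verdict.

**What went wrong:** My first grasp of the offcut shut above it and moved nothing. The real fingertips sit about 36 mm behind the reported TCP. I measured this in both cameras, tool vertical and tilted, and corrected for it from then on.

**Pressing the plate down:** The plate was held all the way onto the rod. The latch pushed back with 6–8 N sideways, then let go suddenly as it clicked. A final press of about 25 N seated the plate.

**Last checks:**
- **Flatness:** in both views the plate's upper face is about 12 mm above the bed and the block's about 32 mm, as they should be for a seated plate.
- **Alignment:** the plate is about 0.7° off the fixture's line. The bore is within about 1 mm of the rod, and the free end is at fixture x = −75 mm.
- **Latch:** by eye the bolt stands where it did at the start, fully out. A numerical image comparison gave a shift of about 0.9 pixel, which is inconclusive because the plate now fills part of that crop.
- **Everything else:** the offcut lies in the tray, the short plate and bystanders look unmoved, and the gripper is clear with no force on it.

**Disagreements:** The plate fit puts its underside at 36 mm instead of 40 mm. The depth readings and the press against the bed contradict that, so I put it down to errors in my pixel readings. The two cameras also differ by about 2 mm in height and position, which is within their calibration.

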